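# Pull the bottom carton, roll it to the stop, switch the reader on and restack

## Task

Get at the tall carton at the bottom of the pile by setting the cartons above it aside, put it on the loading end of the roller track, let go of it, then roll it along the rollers right up to the end stop. With it there and let go, turn the switch on the grey station clockwise until it clicks over into its second position, then lift the tall carton off and lay it flat in the grey tray. Also restack the others: the flat carton squarely on the plywood board where the pile stood, and every small carton back on top of it; leave the other things on the bench alone.

Things in the scene. Friction and masses are not known exactly. Their poses are not given: they have to be found in the camera images.
- tall_c (a point): the wanted carton: plain cardboard, 64 (its x) x 150 (its y) x 56 (its z, height) mm, about 0.42 kg, at the bottom of the pile, lying on the board with its y along the board's y. The point is its centre, half-way up (28 mm above its underside). Grasp it from above across its 64 mm width
- tall: the same wanted carton; origin at the centre of its underside
- flat_c (a point): the flat carton: plain cardboard, 64 (its x) x 150 (its y) x 34 (its z, height) mm, about 0.28 kg, lying on top of the tall carton at the start. The point is its centre, half-way up (17 mm above its underside). Grasp it from above across its 64 mm width
- flat: the same flat carton; origin at the centre of its underside
- small1_c (a point): small carton 1: plain cardboard, 60 (its x) x 44 (its y) x 38 (its z, height) mm, about 0.11 kg; stands on the flat carton at the start, its x along that carton's x. Of the three small cartons only one or two are present in a run. The point is its centre, half-way up. Grasp it across its 60 mm side; it may end up on any of its faces
- small2_c (a point): small carton 2: plain cardboard, 60 (its x) x 44 (its y) x 38 (its z, height) mm, about 0.11 kg; stands on the flat carton at the start, its x along that carton's x. Of the three small cartons only one or two are present in a run. The point is its centre, half-way up. Grasp it across its 60 mm side; it may end up on any of its faces
- small3_c (a point): small carton 3: plain cardboard, 60 (its x) x 44 (its y) x 38 (its z, height) mm, about 0.11 kg; stands on the flat carton at the start, its x along that carton's x. Of the three small cartons only one or two are present in a run. The point is its centre, half-way up. Grasp it across its 60 mm side; it may end up on any of its faces
- small1: the same small carton 1; origin at the centre of its underside
- small2: the same small carton 2; origin at the centre of its underside
- small3: the same small carton 3; origin at the centre of its underside
- board: fixed plywood board on which the pile stands, 80 (its x) x 170 (its y) x 12 mm thick; origin at the centre of its underside on the bench. It may be at the left or the right of the bench
- mat: fixed thin black rubber mat, 110 (its x) x 280 (its y) x 2 mm, lying empty between board and tray: free room for cartons set aside; origin at the centre of its underside on the bench
- tray: grey open tray for the outgoing carton, loose, 0.5 kg, outside 110 (its x) x 190 (its y) x 22 mm, walls and floor 4 mm thick (inside 102 x 182 mm); the carton lies in it with its long side along the tray's y; origin at the centre of its underside. It lies on the other side of the bench from the board
- track: fixed straight track of twelve free steel rollers. Its y runs along it: +y the loading end (open), -y the stop end; origin on the bench under its middle. Roller tops are 45 mm above the bench, y = -165 to 165 mm. Side rails, inner faces 41 and outer faces 53 mm off the middle line, 6 mm above the rollers, y = -200 to 200 mm. The rollers turn easily, but a box let go gently stays put
- track_load (a point): where the centre of the carton's underside goes when put on the loading end: middle line, on the rollers' tops, 95 mm from the track's middle towards the loading end; axes as the track. From there the carton can be rolled by pushing its end face with closed fingers
- track_stop (a point): middle of the end stop's face at the height of the rollers' tops, 181 mm from the track's middle. The stop is an upright steel plate 12 mm thick, 106 mm wide, rising 25 mm above the rollers. A carton against it has its centre 106 mm from the track's middle; a gap up to 14 mm still counts
- roller_mid (a joint): angle (rad) of the roller 15 mm from the track's middle towards the stop, 18 mm diameter, turns without end; grows by 1 rad per 9 mm as a box rolls to the stop. It proves the rolling: it must read over 7 when the carton is at the stop (rolling from the loading end gives about 20)
- station: fixed grey reader station just past the stop end of the track, 80 (x) x 90 (y) x 50 mm high, with the switch on its top; origin at the centre of its underside
- switch (a joint): the rotary switch on the station: about 0 = off (start), 1.2 rad = on, end stops at both; grows clockwise seen from above. A spring detent with its crest at 0.6 rad pushes back (about 0.1 N m at first, fading) before the crest and snaps the switch on to 1.2 after it; there it stays
- switch_grip (a point): grip point of the switch, on its vertical axis: a black bar 42 mm long (the point's x), 14 mm wide (its y) and 32 mm high, on a round base of 22 mm radius, 8 mm high; the point is 7 mm below the bar's top. Its axes turn with the switch
- cooler: fan cooler, 66 x 66 x 60 mm, loose; bystander, not part of the job: leave it where it is
- breadboard: white plug-in board, 55 x 83 x 10 mm, loose; bystander, not part of the job: leave it where it is

How it is judged:
On the way, in this order (a step that is already met when the one before it is completed fails the run):
1. the tall carton rests on the rollers, upright, at the loading end (its centre more than 50 mm from the track's middle on that side), let go (x of tall_c in the frame of track between -0.03 and 0.03 m and z of tall_c in the frame of track between 0.066 and 0.08 m and angle between tall_c's own z axis and vertical below 0.12 rad and contact force between the fingers and tall below 0.1 N and linear speed of tall below 0.03 m/s and y of tall_c in the frame of track above 0.05 m and value of joint switch below 0.5 rad), for 0.2 s.
2. the tall carton has been rolled (middle roller turned more than 7 rad) against the end stop (within 14 mm), on the rollers, let go, the switch still off (x of tall_c in the frame of track between -0.03 and 0.03 m and z of tall_c in the frame of track between 0.066 and 0.08 m and angle between tall_c's own z axis and vertical below 0.12 rad and y of tall_c in the frame of track below -0.091 m and contact force between the fingers and tall below 0.1 N and linear speed of tall below 0.03 m/s and value of joint roller_mid above 7 rad and value of joint switch below 0.5 rad), for 0.2 s.
3. the switch has clicked over to on (past 1.0 rad) with the tall carton still at the stop (x of tall_c in the frame of track between -0.03 and 0.03 m and z of tall_c in the frame of track between 0.066 and 0.08 m and angle between tall_c's own z axis and vertical below 0.12 rad and y of tall_c in the frame of track below -0.091 m and value of joint switch above 1 rad), for 0.2 s.
4. the tall carton lies flat in the grey tray, let go (x of tall_c in the frame of tray between -0.03 and 0.03 m and y of tall_c in the frame of tray between -0.03 and 0.03 m and z of tall_c in the frame of tray between 0.02 and 0.042 m and angle between tall_c's own z axis and vertical below 0.12 rad and contact force between the fingers and tall below 0.1 N and linear speed of tall below 0.03 m/s), for 0.2 s.
At the end, for the whole second after the job is handed in: Tall carton flat in the tray (within 30 mm of its middle each way); switch on (past 1.0 rad); flat carton flat on the board (within 25 mm, turned under 0.2 rad); each small carton on the flat one (centre within 25 mm across, 70 mm along); tilts under 0.12 rad; all let go, at rest (all of step 4 and horizontal distance between flat_c and board below 0.025 m and z of flat_c in the frame of board between 0.02 and 0.036 m and angle between flat_c's own z axis and vertical below 0.12 rad and angle between the y axis of flat_c and the y axis of board, either way round below 0.2 rad and linear speed of each of flat, small1, small2, small3 below 0.03 m/s and x of small1_c in the frame of flat_c between -0.025 and 0.025 m and y of small1_c in the frame of flat_c between -0.07 and 0.07 m and z of small1_c in the frame of flat_c between 0.03 and 0.052 m and x of small2_c in the frame of flat_c between -0.025 and 0.025 m and y of small2_c in the frame of flat_c between -0.07 and 0.07 m and z of small2_c in the frame of flat_c between 0.03 and 0.052 m and x of small3_c in the frame of flat_c between -0.025 and 0.025 m and y of small3_c in the frame of flat_c between -0.07 and 0.07 m and z of small3_c in the frame of flat_c between 0.03 and 0.052 m and value of joint switch above 1 rad); the robot touches nothing.
It fails at once if the fan cooler is shoved more than 40 mm (distance of cooler from where it was at the start of the episode above 0.04 m).
It fails at once if the plug-in board is shoved more than 40 mm (distance of breadboard from where it was at the start of the episode above 0.04 m).
Of small1, small2, small3 only 1 to 2 are there at a start; the rules pass over those that are not, and their reading is None.
At some moment in a run one of tray may be knocked a few centimetres aside while the robot is not near it.
Once in a run the grip may slacken for a moment while it holds something.
It also fails if it takes over 208 s, if anything falls off the work surface, if the arm or the gripper's body presses on something with over 40 N, if the wrist force passes 120 N, or if a joint passes its speed limit or range.

## Robot

A 7-joint arm with a two-finger parallel gripper is mounted at the origin on the work surface. World frame = base frame: x ahead of the robot, y to its left, z up, the work surface at z = 0. Lengths are in m, angles in rad, forces in N, time in s.
With the tool pointing down it reaches from about 0.4 to 0.85 m from the base axis. Payload 10.4 kg.
Tool frame: the origin (TCP) lies midway between the tips of the shut fingers; the grasp point (between the pads) lies 19 mm behind it; x points along the fingers, z is the direction in which the jaws open and shut, and the axes are right-handed (so a half turn about x gives the same grasp; the last joint's range is limited). The gripper opens to 87 mm and grips with 3 to 60 N. Pads are 19 mm wide; open, the fingers measure 117 mm over their backs; the gripper's body (75 mm by 190 mm) begins 51 mm behind the grasp point.
Start: joints at [-1.186, 0.332, -0.065, 1.46, 0.022, 1.35, -0.088], TCP at [0.248, 0.574, 0.223] pointing down, gripper open.
Joint ranges: [-2.6, 2.6], [-0.5, 2.12], [-1.47, 1.34], [0.16, 2.42], [-1.27, 4.41], [0.06, 2.06], [-2.6, 2.6]. Speed limits (rad/s): [2.22, 2.22, 2.79, 2.79, 3.14, 3.14, 3.14].

## Interface

Orientations are given as a unit quaternion [x, y, z, w].
In Python, from bench import read_state, camera, camera_params, close_job gives the robot as it stands.
- The arm moves only by the tool arm_command, never from a script. Its argument "targets" is a list of rows, each a list of 7 numbers: the closure in counts, from 0 (fully open) to 255 (shut), then the shift along the tool's x, y, z in mm, then the turn, a rotation vector about the tool's x, y, z in rad. A call has 1 to 10 rows; each row is the pose to reach, as a shift and turn from the pose commanded when the call began, along the tool's axes at that moment; what a row does not reach only later rows make up. A row lasts 1/10 s, in which the tool goes at most 50 mm and 8.59 degrees, less where a joint would pass 70% of its speed; a pose out of reach is approached as far as the arm can. A call with a gripper value outside its range is refused whole. The fingers move at their own pace and stop on an object; "newtons" is the grip in N (left out, the last holds). Time passes only in rows, so rows that repeat a pose let the fingers close. It gives the time, the measured TCP pose, the force and the opening at its end, in the units of the state.
- read_state(): the state, without advancing time (a new reading comes with each control period).
- camera(name): name is "scene" or "side" or "wrist"; returns the picture (420x560x3 uint8, red, green, blue); there is no depth.
- camera_params(name): a dict with "intrinsics" (3x3 intrinsics, pixels), "dist" ([k1, k2, p1, p2, k3] as OpenCV has them; the pictures are not rectified), "xyz" and "orientation" of the camera in the world; the wrist camera has in their place "mount" (4x4, takes a point from camera to tool coordinates, whose origin is the TCP and whose axes are the tool frame's). Camera axes: x right, y down, z forward; pixel columns grow to the right and rows downward; lengths in m; the calibration is good to about 2 mm. A picture is of the moment at which its call begins: read the wrist's pose just before it. camera_params takes no time and is no camera call.
- close_job(): hands the job in, once; it reports no verdict.
The state is a dict: "time": time; "joint_positions": joint angles; "joint_vel": joint speeds; "joint_torque": joint torques, N m; "ee_pos": TCP position; "eef_rot": TCP orientation; "ft_force": force on the tool from outside, world axes, zero at the start; "torque": the same for the moment, N m; "width": finger opening in m.
Only numpy, scipy, OpenCV 4.12 (cv2) and the standard library are available. Lean on these libraries where they do the work, as an engineer would, in place of code of your own. Each camera call takes 0.05 s, during which the arm holds its last target.

## Working session

There is one attempt and no reset: what is moved stays moved. The work goes in short steps, Python scripts to look and compute and a tool call to move; the robot and the scene stay as the last step left them, time stands still between calls to the robot, and variables do not carry over. Pictures are saved under pics/ and viewed, and the job is handed in when it is done.

Besides the shell and the picture viewer there is one more tool, called after ">>>" as a command line: name --pt "numbers of a row" for each row, then --argument value for the rest. arm_command: Moves the arm, as the interface text tells. Its arguments: {"type":"object","properties":{"targets":{"type":"array"},"newtons":{"type":"number"}},"required":["targets"]}

```bash
ls; mkdir -p pics; cat > h.py <<'E'
import numpy as np, cv2
from scipy.spatial.transform import Rotation as R
from bench import read_state, camera, camera_params
def save(name,fn,crop=None,s=1):
    im=camera(name); np.save('pics/'+fn+'.npy',im)
    wr(im,fn,crop,s)
def wr(im,fn,crop=None,s=1):
    if crop: im=im[crop[1]:crop[3],crop[0]:crop[2]]
    im=cv2.resize(im,None,fx=s,fy=s,interpolation=cv2.INTER_CUBIC) if s!=1 else im
    cv2.imwrite('pics/'+fn+'.png',im[:,:,::-1])
def cam(name,st=None):
    p=camera_params(name);K=np.array(p['intrinsics'],float);d=np.array(p['dist'],float)
    if 'mount' in p:
        st=st or read_state();M=np.array(p['mount']);T=np.eye(4);T[:3,:3]=R.from_quat(st['eef_rot']).as_matrix();T[:3,3]=st['ee_pos']
        T=T@M; return K,d,T[:3,:3],T[:3,3]
    o=np.array(p['orientation'],float)
    Rm=R.from_quat(o).as_matrix() if o.size==4 else o.reshape(3,3)
    return K,d,Rm,np.array(p['xyz'],float)
def px2z(c,uv,z):
    K,d,Rm,t=c
    n=cv2.undistortPoints(np.array(uv,float).reshape(-1,1,2),K,d).reshape(-1,2)
    r=np.c_[n,np.ones(len(n))]@Rm.T
    z=np.broadcast_to(z,len(n))
    return t+r*((z-t[2])/r[:,2])[:,None]
def proj(c,P):
    K,d,Rm,t=c
    Pc=(np.array(P,float).reshape(-1,3)-t)@Rm
    return cv2.projectPoints(Pc,np.zeros(3),np.zeros(3),K,d)[0].reshape(-1,2)
E
python3 - <<'E'
from h import *
for n in('scene','side','wrist'):
    save(n,n+'0'); print(camera_params(n))
print(read_state())
E
```

```text
pics
{'intrinsics': array([[449.10521792,   0.        , 277.60164616],
       [  0.        , 449.10521792, 205.60506406],
       [  0.        ,   0.        ,   1.        ]]), 'dist': array([-0.12327492,  0.        ,  0.        ,  0.        ,  0.        ]), 'xyz': array([ 1.0972677 , -0.52164146,  0.75789601]), 'orientation': array([ 0.83248309,  0.36542769, -0.17235997, -0.37911284])}
{'intrinsics': array([[437.6798278 ,   0.        , 277.50200049],
       [  0.        , 437.6798278 , 210.60070731],
       [  0.        ,   0.        ,   1.        ]]), 'dist': array([-0.04449903,  0.        ,  0.        ,  0.        ,  0.        ]), 'xyz': array([-0.03917429, -0.53909138,  0.94145201]), 'orientation': array([ 0.84822388, -0.38953556,  0.14339331, -0.32896302])}
{'intrinsics': array([[331.88874485,   0.        , 281.0085729 ],
       [  0.        , 331.88874485, 206.81271088],
       [  0.        ,   0.        ,   1.        ]]), 'dist': array([-0.08248152,  0.        ,  0.        ,  0.        ,  0.        ]), 'mount': array([[-5.09822404e-04, -2.91865921e-01,  9.56459107e-01,
        -
[... 288 characters left out ...]
 'joint_positions': array([-1.18556313,  0.3327528 , -0.06468908,  1.46072642,  0.02157901,
        1.34990337, -0.08852421]), 'joint_vel': array([-1.90650954e-04, -3.12533492e-03,  1.07481136e-03, -3.69169830e-03,
        1.65570225e-03,  7.76586747e-05, -2.25945678e-04]), 'joint_torque': array([ 1.06430143e-03, -6.23633623e+01,  2.47027993e-02, -3.90143216e+01,
       -6.14341884e-02,  3.73237242e-02,  7.91729144e-05]), 'ee_pos': array([0.24777379, 0.5734757 , 0.22193087]), 'eef_rot': array([-0.38860188,  0.59121595,  0.38815923,  0.59057996]), 'ft_force': array([ 0.02731308,  0.02924048, -0.19695662]), 'torque': array([-0.0161499 , -0.01074787,  0.00855487]), 'width': 0.08667444008097944}
```

View pics/scene0.png

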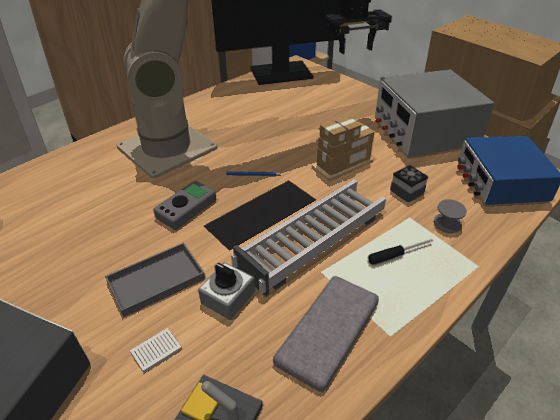

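View pics/side0.png

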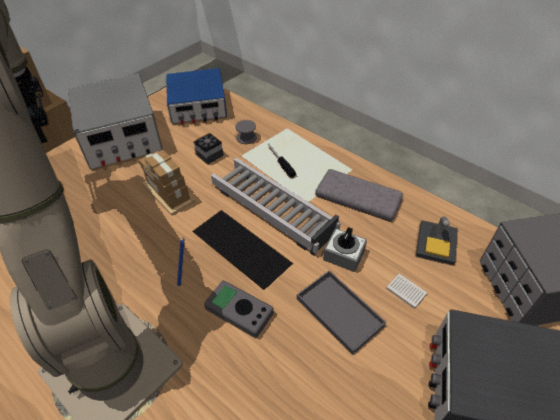

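View pics/wrist0.png

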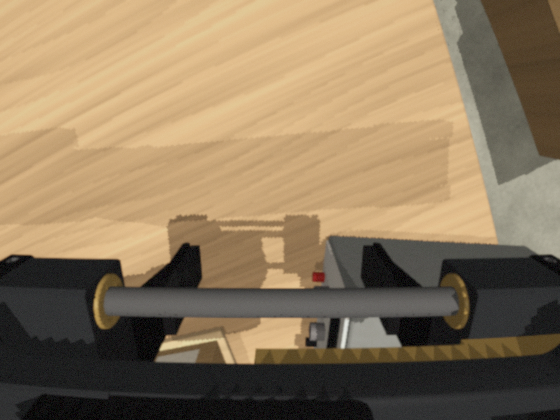

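```bash
python3 - <<'E'
from h import *
a=np.load('pics/scene0.npy');b=np.load('pics/side0.npy')
wr(a,'c1',(300,100,420,200),6); wr(b,'c2',(120,120,240,220),6)
wr(a,'c3',(190,170,390,310),4); wr(b,'c4',(180,140,390,280),3.8)
wr(a,'c5',(90,230,270,330),4.4); wr(b,'c6',(280,210,430,360),4)
E
```

```text
(no output)
```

View pics/c1.png

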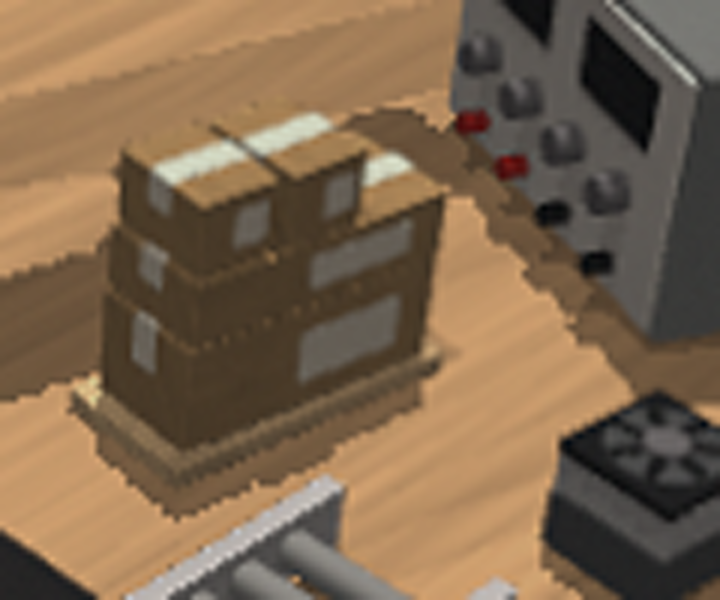

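View pics/c2.png

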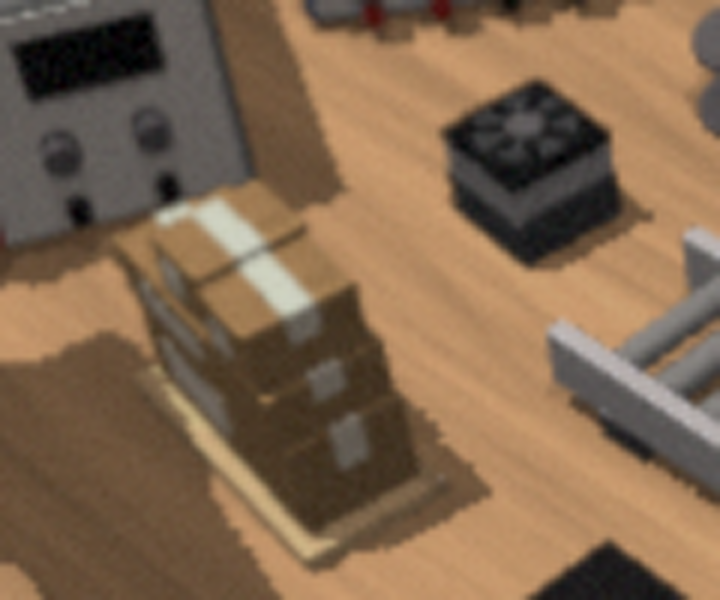

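View pics/c3.png

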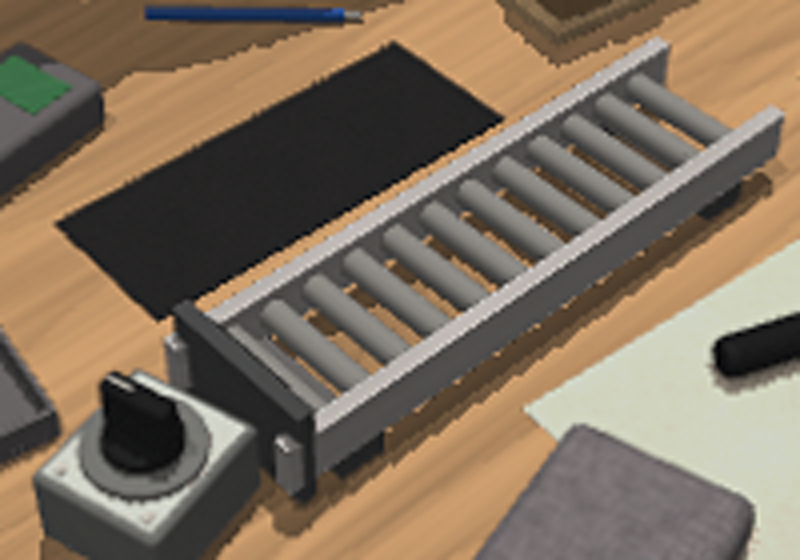

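View pics/c4.png

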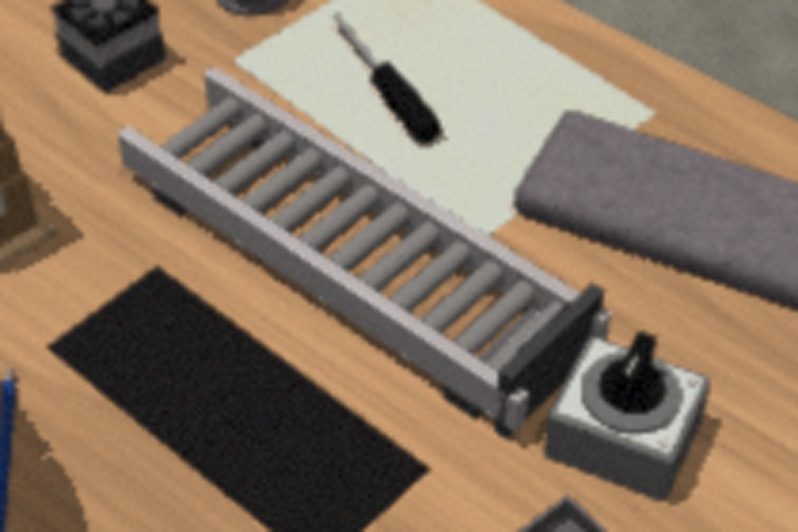

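View pics/c5.png

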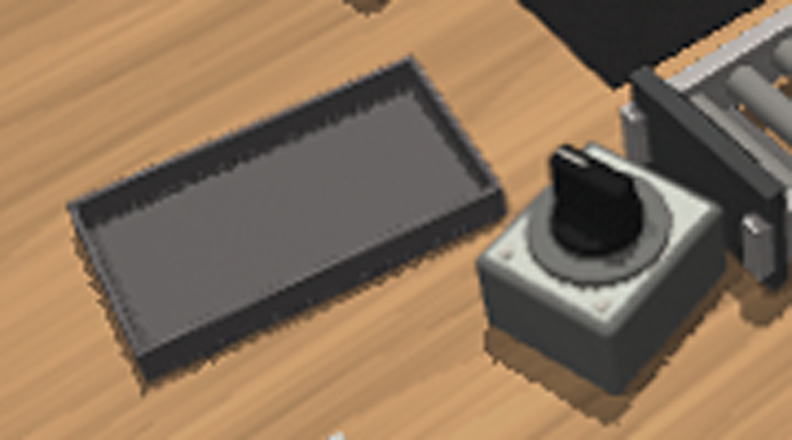

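View pics/c6.png

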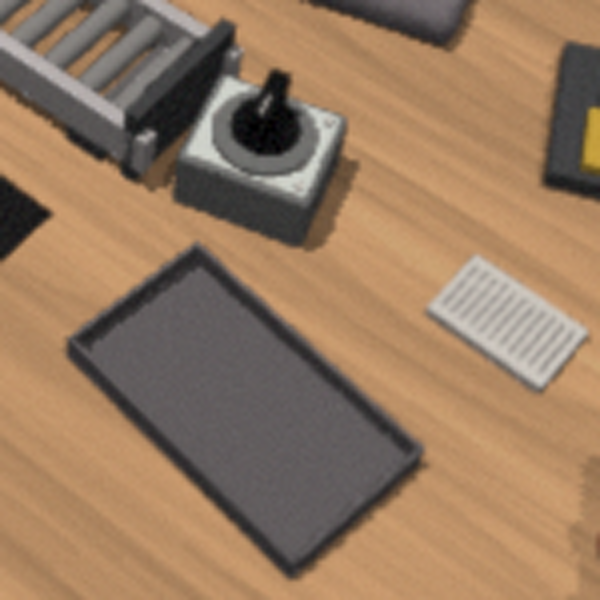

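```bash
cat > fit.py <<'E'
from h import *
from scipy.optimize import least_squares
def fit(obs,x0,z0=0):
    # obs: list of (cam, u,v, lx,ly,lz)
    def f(p):
        c,s=np.cos(p[2]),np.sin(p[2]); r=[]
        for C,u,v,x,y,z in obs:
            r+=list(proj(C,[p[0]+c*x-s*y,p[1]+s*x+c*y,z+z0])[0]-[u,v])
        return r
    o=least_squares(f,x0,loss='soft_l1',f_scale=1.5); return o.x,np.round(o.fun.reshape(-1,2),1)
def mk(C,off,s,L): return [(C,off[0]+u/s,off[1]+v/s,x,y,z) for u,v,x,y,z in L]
E
python3 - <<'E'
from fit import *
S=cam('scene');D=cam('side')
m=lambda v:1
c3=((190,170),4);c4=((180,140),3.8);c5=((90,230),4.4);c6=((280,210),4);c1=((300,100),6);c2=((120,120),6)
ob=mk(S,*c3,[(783,115,.053,.2,.051),(653,38,-.053,.2,.051),(192,300,-.053,-.181,.07),(315,407,.053,-.181,.07)])
ob+=mk(D,*c4,[(207,70,.053,.2,.051),(122,130,-.053,.2,.051),(590,288,.053,-.181,.07),(497,383,-.053,-.181,.07)])
g=px2z(S,[(290,235)],.045)[0]
def go(name,ob,x0s):
    best=min((fit(ob,x0) for x0 in x0s),key=lambda t:np.abs(t[1]).sum())
    print(name,np.round(best[0],4),best[1].tolist());return best[0]
def starts(u,v): 
    q=px2z(S,[(u,v)],.02)[0]; return [(q[0],q[1],a) for a in(-3,-2,-1,0,1,2,3)]
T=go('track',ob,starts(300,235))
ob=mk(S,*c3,[(395,43,-.055,.14,.002),(503,120,.055,.14,.002),(160,320,.055,-.14,.002),(57,222,-.055,-.14,.002)])+mk(D,*c4,[(157,267,.055,.14,.002),(428,468,.055,-.14,.002),(50,347,-.055,.14,.002)])
go('mat',ob,starts(260,210))
ob=mk(S,*c5,[(410,57,-.055,.095,.022),(502,185,.055,.095,.022),(145,357,.055,-.095,.022),(68,205,-.055,-.095,.022)])+mk(D,*c6,[(200,245,.055,.095,.022),(423,453,.055,-.095,.022),(293,570,-.055,-.095,.022),(68,345,-.055,.095,.022)])
go('tray',ob,starts(155,278))
ob=mk(S,*c5,[(480,260,-.04,-.045,.05),(607,325,.04,-.045,.05),(722,208,.04,.045,.05)])+mk(D,*c6,[(178,172,-.04,.045,.05),(347,120,.04,-.045,.05),(305,225,-.04,-.045,.05)])
st=go('station',ob,starts(228,285))
ob=mk(S,*c1,[(180,465,.04,-.085,.012),(440,355,.04,.085,.012),(72,397,-.04,-.085,.012)])+mk(D,*c2,[(310,550,-.04,-.085,.012),(145,375,-.04,.085,.012),(440,480,.04,-.085,.012)])
go('board',ob,starts(345,165))
ob=mk(S,*c1,[(200,290,.032,-.075,.102),(110,232,-.032,-.075,.102),(442,195,.032,.075,.102),(192,348,.032,-.075,.068),(105,293,-.032,-.075,.068),(185,445,.032,-.075,.012),(105,380,-.032,-.075,.012)])+mk(D,*c2,[(262,402,-.032,-.075,.102),(382,342,.032,-.075,.102),(115,245,-.032,.075,.102)])
go('pile',ob,starts(345,165))
ob=mk(S,*c1,[(120,150,-.03,-.044,.14),(207,207,.03,-.044,.14),(367,158,.03,.044,.14)])+mk(D,*c2,[(155,245,-.03,.044,.14),(245,340,-.03,-.044,.14),(357,283,.03,-.044,.14),(262,183,.03,.044,.14)])
go('smalls',ob,starts(345,150))
for z in(.082,.09): print('bar',z,px2z(S,[(90+560/4.4,230+152/4.4),(90+635/4.4,230+190/4.4)],z), px2z(D,[(280+280/4,210+72/4),(280+262/4,210+105/4)],z))
print('cooler',px2z(S,[(410,182)],.06),'tip z axis',R.from_quat(read_state()['eef_rot']).as_matrix())
E
```

```text
track [ 0.5908  0.041  -0.0171] [[-0.0, -0.9], [0.2, -1.1], [-2.1, -1.3], [-0.8, 0.2], [2.0, -1.7], [-1.1, 0.3], [0.9, -2.4], [0.3, -4.0]]
mat [ 0.4339  0.0165 -0.0341] [[-0.5, -1.0], [0.3, -1.0], [-0.9, -0.1], [-1.2, -0.2], [0.4, -1.6], [1.2, -1.2], [-0.6, -1.1]]
tray [ 0.4444 -0.3017 -0.1644] [[-0.5, -1.5], [-0.7, -0.2], [-3.6, -0.8], [-2.0, -1.4], [-0.4, -2.1], [1.3, -2.0], [0.5, -1.9], [-0.2, -2.7]]
station [ 0.587  -0.2112 -6.0077] [[-3.6, -1.1], [-0.5, 1.3], [-0.6, -2.4], [-1.1, -3.7], [0.3, -1.7], [1.1, -4.9]]
board [ 0.4374  0.325  -0.1468] [[-1.1, 0.8], [1.0, -0.9], [-0.8, -1.9], [0.2, 0.6], [-1.2, -1.2], [1.9, -1.1]]
pile [ 0.4363  0.329  -0.1497] [[-0.6, -0.8], [-0.4, -1.8], [0.7, -1.6], [-0.1, 0.2], [-0.2, -1.6], [-0.3, 0.7], [-1.1, 0.4], [1.2, -0.6], [1.0, -1.2], [-0.5, -1.6]]
smalls [ 0.4303  0.3022 -0.1576] [[-0.4, -0.8], [-0.8, -0.4], [-1.9, -1.8], [-0.4, -1.6], [0.3, -1.0], [0.8, -1.4], [0.5, -0.5]]
bar 0.082 [[ 0.56494688 -0.20977896  0.082     ]
 [ 0.60610359 -0.19855449  0.082     ]] [[ 0.61349356 -0.2025654   0.082     ]
 [ 0.58395283 -0.20933521  0.082     ]]
bar 0.09 [[ 0.5712475  -0.2134702   0.09      ]
 [ 0.61191708 -0.20237859  0.09      ]] [[ 0.60741836 -0.20569787  0.09      ]
 [ 0.5781526  -0.21240467  0.09      ]]
cooler [[0.65685647 0.32752091 0.06      ]] tip z axis [[-4.07769115e-04 -9.17973386e-01  3.96641773e-01]
 [-1.01712647e-03  3.96641982e-01  9.17972823e-01]
 [-9.99999400e-01 -2.91138795e-05 -1.09543338e-03]]
```

```bash
cat > plan.py <<'E'
from h import *
def d(x,y,z,yaw,st=None):
    st=st or read_state(); Rm=R.from_quat(st['eef_rot']).as_matrix(); p=np.array(st['ee_pos'])
    X=np.array([0,0,-1.]);Z=np.array([np.cos(yaw),np.sin(yaw),0]);Y=np.cross(Z,X)
    Rt=np.c_[X,Y,Z]
    s=Rm.T@(np.array([x,y,z])-p)*1000; r=R.from_matrix(Rm.T@Rt).as_rotvec()
    print('shift',np.round(s,1),'rot',np.round(r,4)); return s,r
def st():
    s=read_state();Rm=R.from_quat(s['eef_rot']).as_matrix()
    print('t',s['time'],'p',np.round(s['ee_pos'],4),'yaw',np.round(np.arctan2(Rm[1,2],Rm[0,2]),4),'down',np.round(Rm[:,0],3),'F',np.round(s['ft_force'],1),'w',round(s['width'],4),'q',np.round(s['joint_positions'],2))
E
python3 -c "
from plan import *
d(.427,.28,.2,-.15);d(.427,.28,.2,-.15+np.pi)"
```

```text
shift [  22.2 -280.9 -198.3] rot [ 1.3129e+00 -9.0000e-04  7.0000e-04]
shift [  22.2 -280.9 -198.3] rot [-1.8287e+00 -8.0000e-04 -1.0000e-03]
```

>>> arm_command --pt "0 22 -281 -198 1.313 0 0" --pt "0 22 -281 -198 1.313 0 0" --pt "0 22 -281 -198 1.313 0 0" --pt "0 22 -281 -198 1.313 0 0" --pt "0 22 -281 -198 1.313 0 0" --pt "0 22 -281 -198 1.313 0 0" --pt "0 22 -281 -198 1.313 0 0" --pt "0 22 -281 -198 1.313 0 0" --pt "0 22 -281 -198 1.313 0 0" --pt "0 22 -281 -198 1.313 0 0" --newtons 20

```text
time: 1.15
ee_pos: [0.4273, 0.2803, 0.2004]
eef_rot: [0.054, 0.705, -0.054, 0.705]
ft_force: [0.1, -0.1, -0.3]
width: 0.0872
```

```bash
python3 -c "
from plan import *
st();save('wrist','w1');st()
c=cam('wrist')
y=-.155;ex=np.array([np.cos(y),np.sin(y),0]);ey=np.array([-np.sin(y),np.cos(y),0])
im=np.load('pics/w1.npy').copy()
for k in(-.044,0,.044):
  for sx in(-.03,.03):
    u=proj(c,np.array([.4303,.3022,.14])+ex*sx+ey*k)[0]; print(u); cv2.circle(im,tuple(int(v) for v in u),3,(255,0,0),1)
wr(im,'w1o')
d(.427,.28,.107,-.15)"
```

```text
t 1.15 p [0.4273 0.2803 0.2004] yaw -0.1523 down [-0. -0. -1.] F [ 0.1 -0.1 -0.3] w 0.0872 q [-0.9   0.09  0.24  1.8  -0.02  1.25 -0.8 ]
t 1.2 p [0.4271 0.2805 0.2004] yaw -0.1474 down [-0. -0. -1.] F [-0.1  0.5  0.7] w 0.0871 q [-0.9   0.09  0.24  1.8  -0.02  1.25 -0.8 ]
[241.4205289  251.96014716]
[322.98083026 252.57484746]
[239.70000277 194.02853838]
[325.90372504 194.73104329]
[238.03039698 129.56200536]
[328.89124082 130.36690371]
shift [93.4 -0.5 -0. ] rot [ 0.0026 -0.0002  0.0002]
```

View pics/w1o.png

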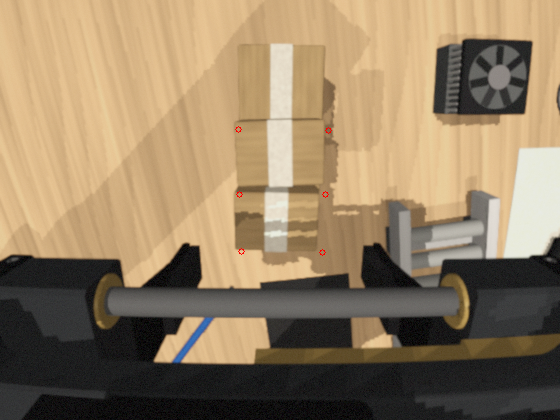

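>>> arm_command --pt "0 30 0 -2 0 0 0" --pt "0 60 0 -2 0 0 0" --pt "0 85 0 -2 0 0 0" --pt "0 93 0 -2 0 0 0" --pt "0 93 0 -2 0 0 0" --pt "255 93 0 -2 0 0 0" --pt "255 93 0 -2 0 0 0" --pt "255 93 0 -2 0 0 0" --pt "255 93 0 -2 0 0 0" --pt "255 93 0 -2 0 0 0"

```text
time: 2.2
ee_pos: [0.4254, 0.2811, 0.1081]
eef_rot: [0.053, 0.705, -0.053, 0.705]
ft_force: [-0.2, -1.7, 3.5]
width: 0.0602
```

```bash
python3 -c "
from plan import *
st()
d(.427,.28,.18,-.15)"
```

```text
t 2.2 p [0.4254 0.2811 0.1081] yaw -0.1499 down [ 0.     0.001 -1.   ] F [-0.2 -1.7  3.5] w 0.0602 q [-0.89  0.18  0.24  1.91 -0.05  1.06 -0.78]
shift [-71.9  -0.8   1.7] rot [ 0.0001  0.0003 -0.0007]
```

```bash
python3 -c "
from plan import *
d(.430,-.088,.12,-.034);d(.430,-.088,.01,-.034)"
```

```text
shift [ -12.2 -364.2   59.6] rot [-0.1159  0.0003 -0.0007]
shift [  97.8 -364.3   59.6] rot [-0.1159  0.0003 -0.0007]
```

>>> arm_command --pt "255 -20 0 0 0 0 0" --pt "255 -35 -20 3 0 0 0" --pt "255 -40 -60 10 -0.02 0 0" --pt "255 -40 -110 18 -0.04 0 0" --pt "255 -40 -160 26 -0.06 0 0" --pt "255 -40 -210 34 -0.08 0 0" --pt "255 -30 -260 43 -0.1 0 0" --pt "255 -10 -310 51 -0.116 0 0" --pt "255 10 -350 57 -0.116 0 0" --pt "255 40 -364 60 -0.116 0 0"

```text
time: 3.2
ee_pos: [0.4308, -0.0922, 0.0681]
eef_rot: [0.014, 0.706, -0.014, 0.708]
ft_force: [1.1, 1.9, -3.0]
width: 0.06
```

```bash
python3 -c "
from plan import *
st()
d(.430,-.088,.009,-.034)"
```

```text
t 3.2 p [ 0.4308 -0.0922  0.0681] yaw -0.0385 down [ 0.004 -0.    -1.   ] F [ 1.1  1.9 -3. ] w 0.06 q [-0.5   0.08  0.64  2.13 -0.06  0.94  0.13]
shift [59.1  4.2 -1.1] rot [-0.0045  0.0037  0.0001]
```

>>> arm_command --pt "255 30 0 0 0 0 0" --pt "255 50 0 0 0 0 0" --pt "255 57 0 0 0 0 0" --pt "255 60 0 0 0 0 0" --pt "0 60 0 0 0 0 0" --pt "0 60 0 0 0 0 0" --pt "0 60 0 0 0 0 0" --pt "0 30 0 0 0 0 0" --pt "0 0 0 0 0 0 0" --pt "0 -40 0 0 0 0 0"

```text
time: 4.2
ee_pos: [0.4296, -0.0881, 0.1083]
eef_rot: [0.012, 0.707, -0.012, 0.707]
ft_force: [0.8, 0.7, 0.4]
width: 0.0864
```

```bash
python3 -c "
from plan import *
st()
d(.431,.326,.18,-.155);d(.431,.326,.108,-.155)"
```

```text
t 4.2 p [ 0.4296 -0.0881  0.1083] yaw -0.034 down [-0.001 -0.    -1.   ] F [0.8 0.7 0.4] w 0.0864 q [-0.53  0.    0.64  2.1  -0.    1.04  0.07]
shift [-71.9 413.8 -12.8] rot [ 0.121  -0.0012  0.0006]
shift [ 1.000e-01  4.139e+02 -1.270e+01] rot [ 0.121  -0.0012  0.0006]
```

>>> arm_command --pt "0 -50 20 -1 0.02 0 0" --pt "0 -72 65 -2 0.04 0 0" --pt "0 -72 115 -4 0.06 0 0" --pt "0 -72 165 -5 0.08 0 0" --pt "0 -72 215 -7 0.1 0 0" --pt "0 -72 265 -8 0.121 0 0" --pt "0 -72 315 -10 0.121 0 0" --pt "0 -72 365 -12 0.121 0 0" --pt "0 -72 405 -13 0.121 0 0" --pt "0 -72 414 -13 0.121 0 0"

```text
time: 5.2
ee_pos: [0.4296, 0.3317, 0.1796]
eef_rot: [0.053, 0.705, -0.052, 0.705]
ft_force: [-0.6, 0.3, -0.2]
width: 0.0869
```

>>> arm_command --pt "0 0 0 0 0 0 0" --pt "0 40 0 0 0 0 0" --pt "0 65 0 0 0 0 0" --pt "0 72 0 0 0 0 0" --pt "0 72 0 0 0 0 0" --pt "255 72 0 0 0 0 0" --pt "255 72 0 0 0 0 0" --pt "255 72 0 0 0 0 0" --pt "255 72 0 0 0 0 0" --pt "255 72 0 0 0 0 0"

```text
time: 6.2
ee_pos: [0.4317, 0.3264, 0.1081]
eef_rot: [0.055, 0.705, -0.054, 0.705]
ft_force: [-0.5, -0.4, 3.7]
width: 0.0596
```

```bash
python3 -c "
from plan import *
st()
d(.432,-.030,.12,-.034);d(.432,-.030,.010,-.034)
save('scene','s2',(280,80,420,200),5)"
```

```text
t 6.2 p [0.4317 0.3264 0.1081] yaw -0.1551 down [ 0.001  0.001 -1.   ] F [-0.5 -0.4  3.7] w 0.0596 q [-0.92  0.24  0.21  1.83 -0.06  1.07 -0.84]
shift [ -12.1 -352.    55.4] rot [-0.1211  0.0007 -0.0008]
shift [  97.9 -352.1   55.3] rot [-0.1211  0.0007 -0.0008]
```

View pics/s2.png

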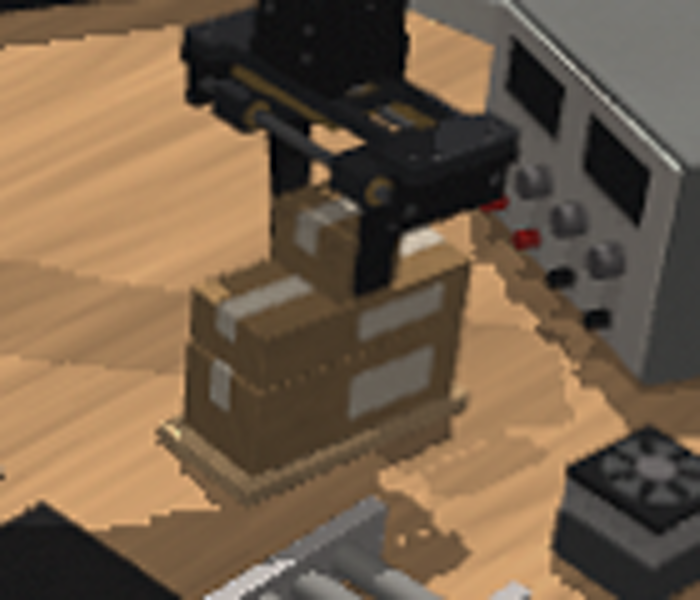

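The small carton is held squarely; the flat and tall cartons are undisturbed. Carrying it to the mat.

>>> arm_command --pt "255 -20 0 0 0 0 0" --pt "255 -35 -20 3 0 0 0" --pt "255 -40 -60 10 -0.02 0 0" --pt "255 -40 -110 18 -0.04 0 0" --pt "255 -40 -160 26 -0.06 0 0" --pt "255 -40 -210 34 -0.08 0 0" --pt "255 -30 -260 42 -0.1 0 0" --pt "255 -10 -310 49 -0.121 0 0" --pt "255 10 -345 54 -0.121 0 0" --pt "255 40 -352 55 -0.121 0 0"

```text
time: 7.25
ee_pos: [0.4316, -0.0347, 0.0677]
eef_rot: [0.014, 0.706, -0.014, 0.708]
ft_force: [1.4, 0.9, -2.6]
width: 0.06
```

>>> arm_command --pt "255 30 0 0 0 0 0" --pt "255 50 0 0 0 0 0" --pt "255 57 0 0 0 0 0" --pt "255 60 0 0 0 0 0" --pt "0 60 0 0 0 0 0" --pt "0 60 0 0 0 0 0" --pt "0 60 0 0 0 0 0" --pt "0 30 0 0 0 0 0" --pt "0 0 0 0 0 0 0" --pt "0 -40 0 0 0 0 0"

```text
time: 8.25
ee_pos: [0.4306, -0.0302, 0.1083]
eef_rot: [0.012, 0.707, -0.012, 0.707]
ft_force: [1.4, 0.7, -0.2]
width: 0.0865
```

```bash
python3 -c "
from plan import *
st()
d(.437,.330,.16,-.15);d(.437,.330,.08,-.15)
save('side','d3',(120,100,400,310),2.8)"
```

```text
t 8.25 p [ 0.4306 -0.0302  0.1083] yaw -0.034 down [-0.001 -0.001 -1.   ] F [ 1.4  0.7 -0.2] w 0.0865 q [-0.58 -0.01  0.54  2.11  0.01  1.05 -0.07]
shift [-51.9 360.2  -5.9] rot [ 0.116  -0.0012  0.0007]
shift [ 28.1 360.2  -5.8] rot [ 0.116  -0.0012  0.0007]
```

View pics/d3.png

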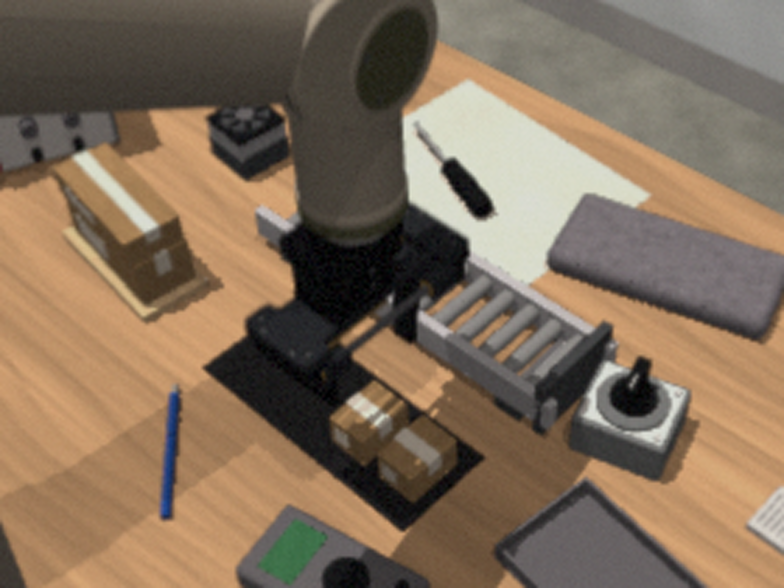

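>>> arm_command --pt "0 -30 30 0 0.02 0 0" --pt "0 -52 75 -1 0.04 0 0" --pt "0 -52 125 -2 0.06 0 0" --pt "0 -52 175 -3 0.08 0 0" --pt "0 -52 225 -4 0.1 0 0" --pt "0 -52 275 -5 0.116 0 0" --pt "0 -52 320 -6 0.116 0 0" --pt "0 -52 350 -6 0.116 0 0" --pt "0 -52 360 -6 0.116 0 0" --pt "0 -40 360 -6 0.116 0 0"

```text
time: 9.3
ee_pos: [0.4381, 0.3316, 0.1485]
eef_rot: [0.053, 0.704, -0.052, 0.706]
ft_force: [0.6, -0.0, -0.1]
width: 0.0868
```

>>> arm_command --pt "0 20 0 0 0 0 0" --pt "0 50 0 0 0 0 0" --pt "0 65 0 0 0 0 0" --pt "0 72 0 0 0 0 0" --pt "0 72 0 0 0 0 0" --pt "255 72 0 0 0 0 0" --pt "255 72 0 0 0 0 0" --pt "255 72 0 0 0 0 0" --pt "255 72 0 0 0 0 0" --pt "255 72 0 0 0 0 0" --newtons 30

```text
time: 10.3
ee_pos: [0.4375, 0.3303, 0.0761]
eef_rot: [0.053, 0.705, -0.053, 0.705]
ft_force: [-2.1, -0.2, 5.8]
width: 0.0638
```

```bash
python3 -c "
from plan import *
st()
d(.435,.073,.08,-.034);d(.435,.073,.012,-.034)"
```

```text
t 10.3 p [0.4375 0.3303 0.0761] yaw -0.1498 down [ 0.     0.001 -1.   ] F [-2.1 -0.2  5.8] w 0.0638 q [-0.91  0.3   0.21  1.84 -0.07  1.01 -0.82]
shift [  -4.1 -254.8   35.9] rot [-0.1158 -0.     -0.0007]
shift [  63.9 -254.8   35.9] rot [-0.1158 -0.     -0.0007]
```

>>> arm_command --pt "255 -15 0 0 0 0 0" --pt "255 -28 -10 1 0 0 0" --pt "255 -30 -45 6 -0.03 0 0" --pt "255 -30 -90 12 -0.05 0 0" --pt "255 -30 -135 18 -0.07 0 0" --pt "255 -20 -180 25 -0.09 0 0" --pt "255 0 -220 31 -0.116 0 0" --pt "255 15 -245 35 -0.116 0 0" --pt "255 30 -255 36 -0.116 0 0" --pt "255 40 -255 36 -0.116 0 0"

```text
time: 11.3
ee_pos: [0.4348, 0.0703, 0.0352]
eef_rot: [0.013, 0.707, -0.013, 0.707]
ft_force: [-1.7, -1.2, 1.7]
width: 0.0639
```

>>> arm_command --pt "255 10 0 0 0 0 0" --pt "255 20 0 0 0 0 0" --pt "255 24 0 0 0 0 0" --pt "255 26 0 0 0 0 0" --pt "0 26 0 0 0 0 0" --pt "0 26 0 0 0 0 0" --pt "0 26 0 0 0 0 0" --pt "0 0 0 0 0 0 0" --pt "0 -40 0 0 0 0 0" --pt "0 -80 0 0 0 0 0"

```text
time: 12.3
ee_pos: [0.4346, 0.0724, 0.1165]
eef_rot: [0.012, 0.707, -0.012, 0.707]
ft_force: [1.2, 1.1, -0.7]
width: 0.0867
```

```bash
python3 -c "
from plan import *
st()
d(.437,.330,.14,-.15);
save('side','d4',(120,100,400,310),2.8)"
```

```text
t 12.3 p [0.4346 0.0724 0.1165] yaw -0.0337 down [-0.001 -0.001 -1.   ] F [ 1.2  1.1 -0.7] w 0.0867 q [-0.65  0.01  0.39  2.07 -0.    1.06 -0.3 ]
shift [-23.7 257.5  -6.3] rot [ 0.1163 -0.0009  0.0009]
```

View pics/d4.png

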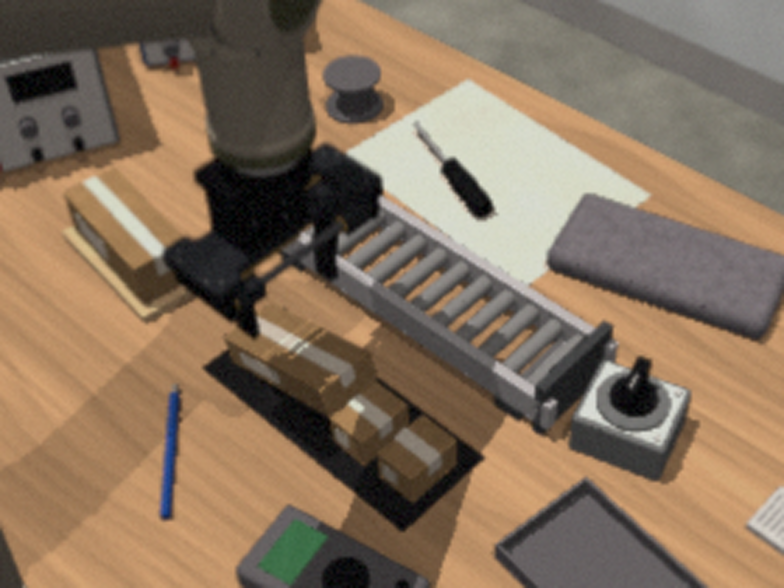

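>>> arm_command --pt "0 -20 30 0 0.03 0 0" --pt "0 -24 75 -1 0.06 0 0" --pt "0 -24 125 -3 0.09 0 0" --pt "0 -24 175 -5 0.116 0 0" --pt "0 -24 220 -6 0.116 0 0" --pt "0 -24 250 -6 0.116 0 0" --pt "0 -24 257 -6 0.116 0 0" --pt "0 -24 257 -6 0.116 0 0" --pt "0 0 257 -6 0.116 0 0" --pt "0 20 257 -6 0.116 0 0"

```text
time: 13.35
ee_pos: [0.4384, 0.3277, 0.0951]
eef_rot: [0.054, 0.705, -0.054, 0.705]
ft_force: [-1.0, -0.5, 0.2]
width: 0.0868
```

>>> arm_command --pt "0 30 0 0 0 0 0" --pt "0 50 0 0 0 0 0" --pt "0 60 0 0 0 0 0" --pt "0 64 0 0 0 0 0" --pt "0 64 0 0 0 0 0" --pt "255 64 0 0 0 0 0" --pt "255 64 0 0 0 0 0" --pt "255 64 0 0 0 0 0" --pt "255 64 0 0 0 0 0" --pt "255 64 0 0 0 0 0" --newtons 35

```text
time: 14.35
ee_pos: [0.4375, 0.3298, 0.032]
eef_rot: [0.053, 0.705, -0.053, 0.705]
ft_force: [-2.9, -0.2, 6.3]
width: 0.0638
```

```bash
python3 -c "
from plan import *
st()
T=np.array([.5908,.041]);y=-.0171
L=T+.1*np.array([-np.sin(y),np.cos(y)]);print(L)
d(*L,.13,y);d(*L,.067,y)"
```

```text
t 14.35 p [0.4375 0.3298 0.032 ] yaw -0.1498 down [-0.     0.001 -1.   ] F [-2.9 -0.2  6.3] w 0.0638 q [-0.88  0.35  0.18  1.87 -0.08  0.92 -0.82]
[0.59250992 0.14098538]
shift [ -98.2 -163.5  181.4] rot [-0.1327 -0.0004 -0.0005]
shift [ -35.2 -163.6  181.4] rot [-0.1327 -0.0004 -0.0005]
```

>>> arm_command --pt "255 -20 0 0 0 0 0" --pt "255 -50 0 0 0 0 0" --pt "255 -75 -20 20 -0.02 0 0" --pt "255 -95 -50 50 -0.05 0 0" --pt "255 -100 -80 85 -0.08 0 0" --pt "255 -100 -110 120 -0.1 0 0" --pt "255 -100 -140 150 -0.133 0 0" --pt "255 -98 -157 172 -0.133 0 0" --pt "255 -98 -163 181 -0.133 0 0" --pt "255 -98 -163 181 -0.133 0 0"

```text
time: 15.35
ee_pos: [0.5927, 0.1395, 0.1287]
eef_rot: [0.007, 0.707, -0.007, 0.707]
ft_force: [0.3, 0.3, -5.5]
width: 0.0637
```

```bash
python3 -c "
from plan import *
st();c=cam('wrist');save('wrist','w5')
im=np.load('pics/w5.npy').copy()
T=np.array([.5908,.041]);y=-.0171;ex=np.array([np.cos(y),np.sin(y)]);ey=np.array([-np.sin(y),np.cos(y)])
for lx in(-.053,-.041,.041,.053):
  for ly in (.19,.2):
    p=T+ex*lx+ey*ly;u=proj(c,[*p,.051])[0];print(u);cv2.circle(im,tuple(int(v) for v in u),3,(255,0,0),1)
wr(im,'w5o',None,1.4)
d(.5925,.141,.067,-.0171)
"
```

```text
t 15.35 p [0.5927 0.1395 0.1287] yaw -0.0197 down [-0.001 -0.001 -1.   ] F [ 0.3  0.3 -5.5] w 0.0637 q [-0.55  0.37  0.31  1.64 -0.12  1.15 -0.24]
[205.85587061  91.43627135]
[205.08578481  76.37023254]
[223.04773158  91.19734819]
[222.44492517  76.09633783]
[341.47437107  91.0110654 ]
[342.05173364  75.90814924]
[358.66346348  91.19615888]
[359.40782929  76.1277208 ]
shift [61.8 -0.4  0.7] rot [-0.0004 -0.0014  0.0003]
```

View pics/w5o.png

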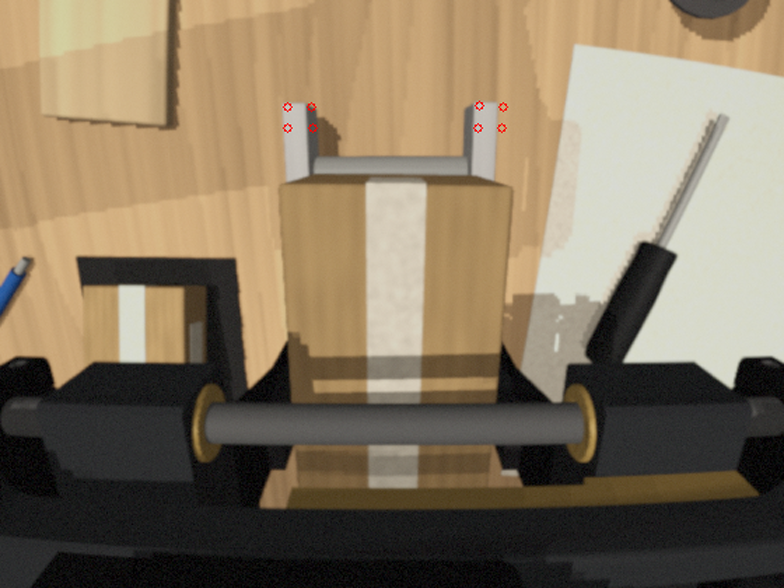

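>>> arm_command --pt "255 20 0 -3 0 0 0" --pt "255 40 0 -3 0 0 0" --pt "255 52 0 -3 0 0 0" --pt "255 58 0 -3 0 0 0" --pt "255 61 0 -3 0 0 0" --pt "255 63 0 -3 0 0 0"

```text
time: 16.0
ee_pos: [0.5897, 0.1417, 0.067]
eef_rot: [0.006, 0.707, -0.006, 0.707]
ft_force: [0.1, -0.6, -3.4]
width: 0.0639
```

```bash
python3 -c "
from plan import *
st();save('scene','s6',(200,120,400,280),4)
"
```

```text
t 16.0 p [0.5897 0.1417 0.067 ] yaw -0.0166 down [ 0.001  0.    -1.   ] F [ 0.1 -0.6 -3.4] w 0.0639 q [-0.55  0.43  0.3   1.7  -0.14  1.03 -0.22]
```

View pics/s6.png

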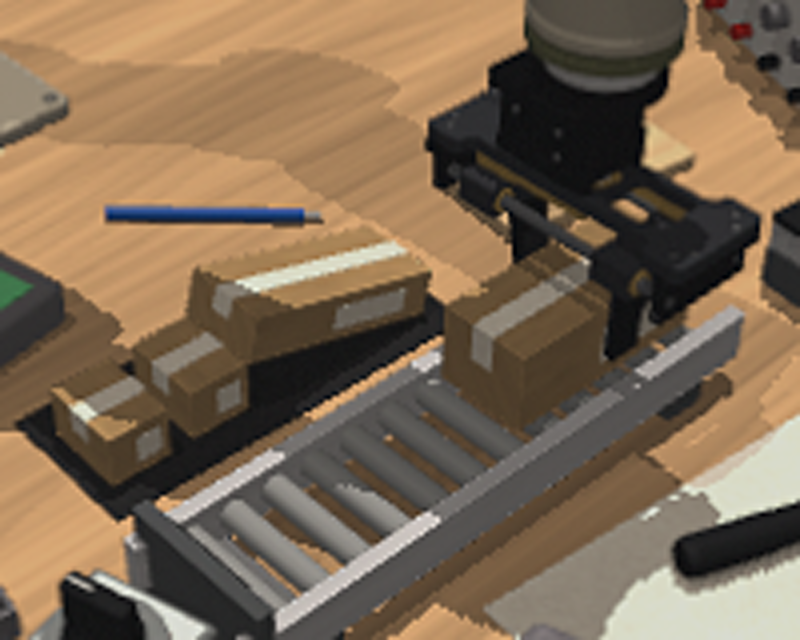

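>>> arm_command --pt "255 2 0 0 0 0 0" --pt "255 2 0 0 0 0 0" --pt "0 2 0 0 0 0 0" --pt "0 2 0 0 0 0 0" --pt "0 2 0 0 0 0 0" --pt "0 2 0 0 0 0 0" --pt "0 -30 0 0 0 0 0" --pt "0 -70 0 0 0 0 0" --pt "0 -70 0 0 0 0 0" --pt "0 -70 0 0 0 0 0"

```text
time: 17.05
ee_pos: [0.59, 0.1415, 0.1376]
eef_rot: [0.006, 0.706, -0.006, 0.708]
ft_force: [-0.3, -0.8, 0.1]
width: 0.0869
```

```bash
python3 -c "
from plan import *
st();c=cam('wrist');save('wrist','w7',None,1.4);save('scene','s7',(200,120,400,280),4)
d(.591,.26,.15,-.017);d(.591,.26,.08,-.017)
"
```

```text
t 17.05 p [0.59   0.1415 0.1376] yaw -0.017 down [ 0.002  0.001 -1.   ] F [-0.3 -0.8  0.1] w 0.0869 q [-0.56  0.35  0.31  1.64 -0.12  1.17 -0.24]
shift [-1.440e+01  1.188e+02  1.000e-01] rot [ 0.0001 -0.0012  0.0002]
shift [ 55.6 118.8   0.2] rot [ 0.0001 -0.0012  0.0002]
```

View pics/s7.png

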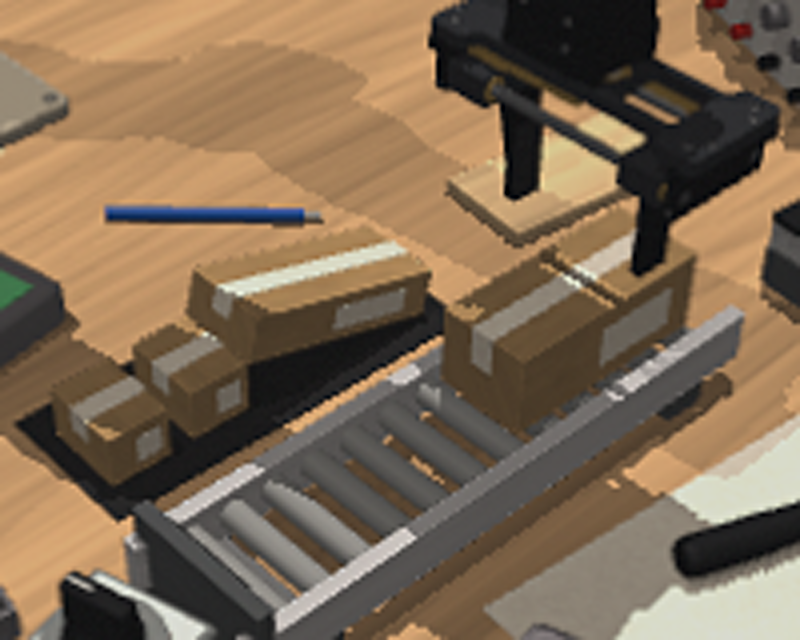

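View pics/w7.png

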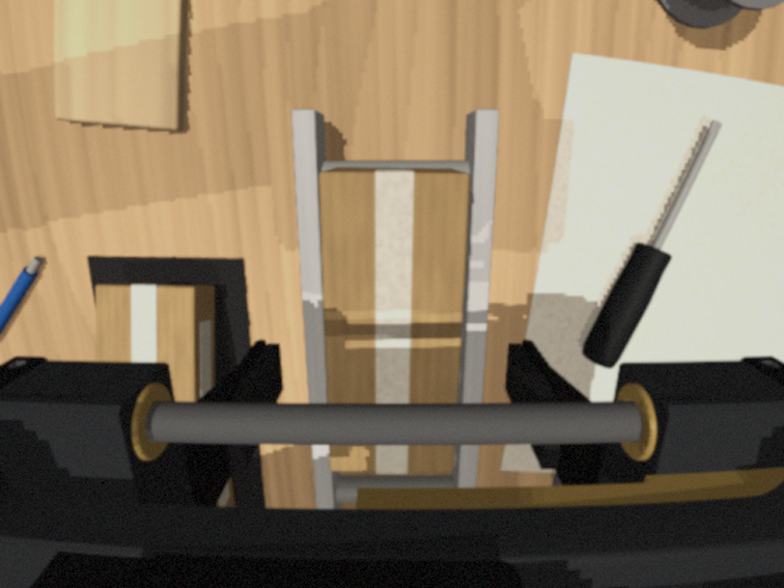

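>>> arm_command --pt "200 -15 40 0 0 0 0" --pt "255 -15 85 0 0 0 0" --pt "255 -15 115 0 0 0 0" --pt "255 -15 119 0 0 0 0" --pt "255 10 119 0 0 0 0" --pt "255 40 119 0 0 0 0" --pt "255 65 119 0 0 0 0" --pt "255 77 119 0 0 0 0" --pt "255 77 119 0 0 0 0" --pt "255 77 112 0 0 0 0"

```text
time: 18.15
ee_pos: [0.5915, 0.254, 0.0601]
eef_rot: [0.006, 0.707, -0.005, 0.707]
ft_force: [-0.7, 0.1, 0.5]
width: 0.0151
```

```bash
python3 -c "
from plan import *
st()
"
```

```text
t 18.15 p [0.5915 0.254  0.0601] yaw -0.0159 down [ 0.     0.001 -1.   ] F [-0.7  0.1  0.5] w 0.0151 q [-0.67  0.51  0.25  1.6  -0.14  1.06 -0.39]
```

>>> arm_command --pt "255 0 -10 0 0 0 0" --pt "255 0 -20 0 0 0 0" --pt "255 0 -30 0 0 0 0" --pt "255 0 -40 0 0 0 0" --pt "255 0 -52 0 0 0 0" --pt "255 0 -64 0 0 0 0" --pt "255 0 -76 0 0 0 0" --pt "255 0 -88 0 0 0 0" --pt "255 0 -100 0 0 0 0" --pt "255 0 -112 0 0 0 0"

```text
time: 19.15
ee_pos: [0.5894, 0.1403, 0.0595]
eef_rot: [0.006, 0.707, -0.006, 0.707]
ft_force: [0.5, 1.1, 0.9]
width: 0.0006
```

>>> arm_command --pt "255 0 -11 0 0 0 0" --pt "255 0 -22 0 0 0 0" --pt "255 0 -33 0 0 0 0" --pt "255 0 -44 0 0 0 0" --pt "255 0 -54 0 0 0 0" --pt "255 0 -63 0 0 0 0" --pt "255 0 -72 0 0 0 0" --pt "255 0 -81 0 0 0 0" --pt "255 0 -89 0 0 0 0" --pt "255 0 -96 0 0 0 0"

```text
time: 20.15
ee_pos: [0.5878, 0.0446, 0.0595]
eef_rot: [0.006, 0.707, -0.006, 0.707]
ft_force: [0.6, 0.3, 0.1]
width: -0.0001
```

```bash
python3 -c "
from plan import *
st();save('scene','s8',(200,120,400,280),4)
"
```

```text
t 20.15 p [0.5878 0.0446 0.0595] yaw -0.0172 down [-0.  0. -1.] F [0.6 0.3 0.1] w -0.0001 q [-0.41  0.41  0.32  1.75 -0.15  1.01 -0.06]
```

View pics/s8.png

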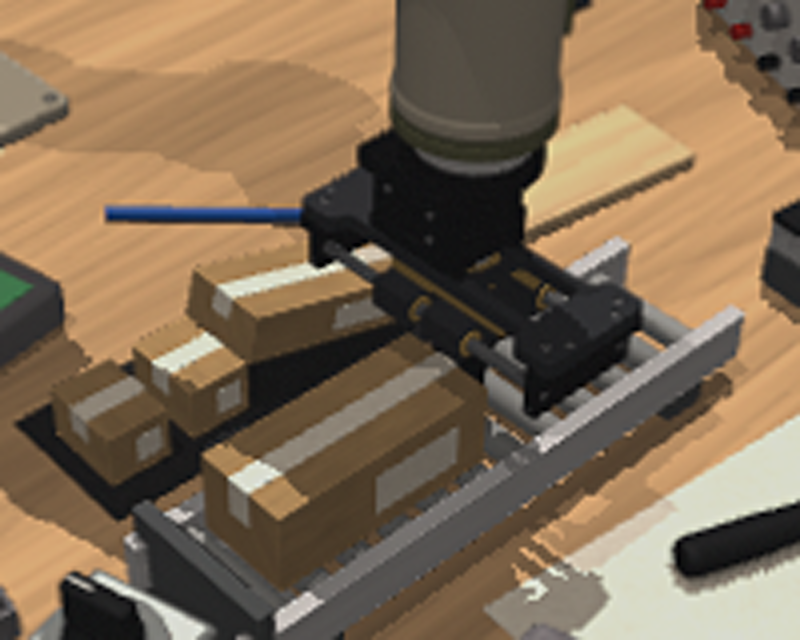

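Carton is rolling nicely, about 20 mm short of the stop. Continue slowly until contact force appears.

>>> arm_command --pt "255 0 -5 0 0 0 0" --pt "255 0 -9 0 0 0 0" --pt "255 0 -13 0 0 0 0" --pt "255 0 -16 0 0 0 0" --pt "255 0 -19 0 0 0 0" --pt "255 0 -21 0 0 0 0"

```text
time: 20.8
ee_pos: [0.5874, 0.0241, 0.0595]
eef_rot: [0.006, 0.707, -0.006, 0.707]
ft_force: [0.5, 0.7, -0.4]
width: 0.001
```

```bash
python3 -c "
from plan import *
st();save('scene','s9',(200,160,360,280),5)
"
```

```text
t 20.8 p [0.5874 0.0241 0.0595] yaw -0.0171 down [-0.  0. -1.] F [ 0.5  0.7 -0.4] w 0.001 q [-0.39  0.4   0.33  1.76 -0.15  1.01 -0.02]
```

View pics/s9.png

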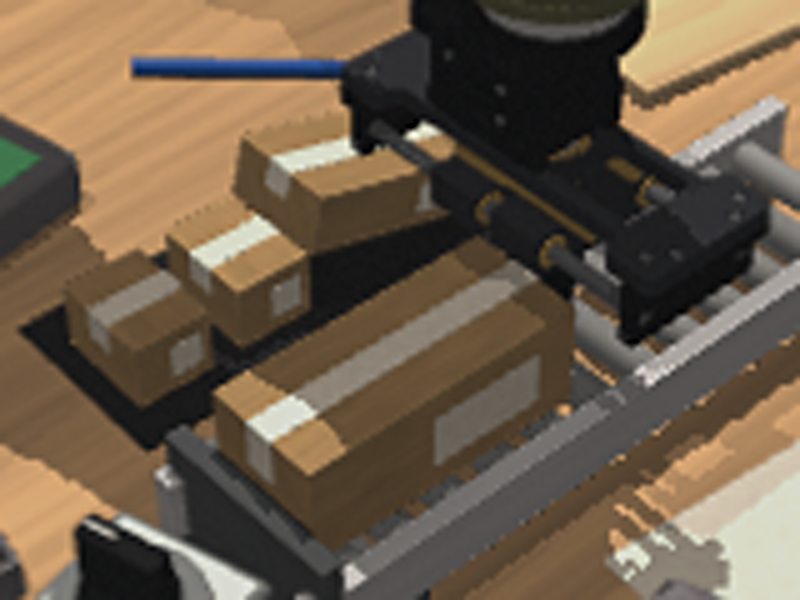

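>>> arm_command --pt "255 0 -2 0 0 0 0" --pt "255 0 -3 0 0 0 0" --pt "255 0 -4 0 0 0 0" --pt "255 0 -4 0 0 0 0"

```text
time: 21.25
ee_pos: [0.5872, 0.0227, 0.0596]
eef_rot: [0.006, 0.707, -0.004, 0.707]
ft_force: [-0.9, 8.9, 1.6]
width: 0.0003
```

>>> arm_command --pt "255 0 -1 0 0 0 0" --pt "255 0 -2 0 0 0 0" --pt "255 0 -3 0 0 0 0" --pt "255 0 -3 0 0 0 0"

```text
time: 21.65
ee_pos: [0.5869, 0.0226, 0.0596]
eef_rot: [0.006, 0.707, -0.003, 0.707]
ft_force: [-2.5, 15.8, 2.2]
width: 0.0007
```

>>> arm_command --pt "255 0 3 0 0 0 0" --pt "255 0 8 0 0 0 0" --pt "255 0 15 0 0 0 0" --pt "255 0 25 0 0 0 0" --pt "255 -30 25 0 0 0 0" --pt "255 -75 25 0 0 0 0" --pt "255 -110 25 0 0 0 0" --pt "255 -110 25 0 0 0 0"

```text
time: 22.45
ee_pos: [0.5905, 0.043, 0.175]
eef_rot: [0.007, 0.704, -0.005, 0.71]
ft_force: [0.4, -0.1, -0.2]
width: 0.0003
```

```bash
python3 -c "
from plan import *
st();save('scene','s10',(180,160,340,310),4);save('side','d10',(220,140,400,280),4)
d(.5915,-.2085,.17,-1.3);d(.5915,-.2085,.17,1.84)
"
```

```text
t 22.45 p [0.5905 0.043  0.175 ] yaw -0.017 down [ 0.008  0.002 -1.   ] F [ 0.4 -0.1 -0.2] w 0.0003 q [-0.43  0.29  0.34  1.64 -0.1   1.22 -0.09]
shift [   0.  -251.2    7.6] rot [ 1.2833e+00  1.0000e-03 -1.5000e-03]
shift [   0.  -251.2    7.6] rot [-1.8567e+00  1.6000e-03  1.1000e-03]
```

View pics/s10.png

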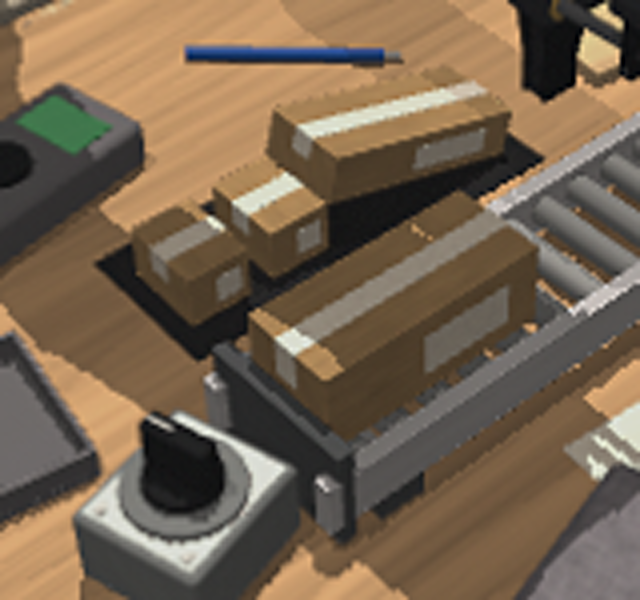

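View pics/d10.png

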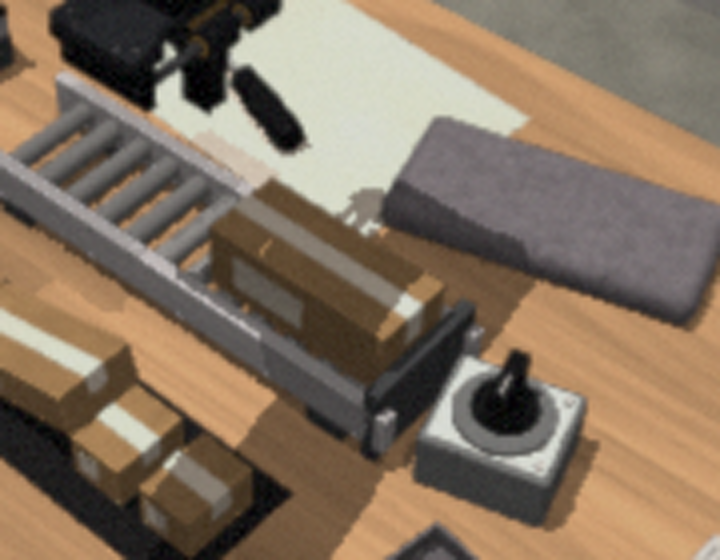

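>>> arm_command --pt "150 0 -45 1 0.14 0 0" --pt "150 0 -95 3 0.28 0 0" --pt "150 0 -145 4 0.42 0 0" --pt "150 0 -195 6 0.56 0 0" --pt "150 0 -235 7 0.7 0 0" --pt "150 0 -251 8 0.84 0 0" --pt "150 0 -251 8 0.98 0 0" --pt "150 0 -251 8 1.12 0 0" --pt "150 0 -251 8 1.25 0 0" --pt "150 0 -251 8 1.285 0 0"

```text
time: 23.55
ee_pos: [0.5908, -0.2083, 0.1676]
eef_rot: [0.429, 0.562, -0.43, 0.561]
ft_force: [0.4, 0.3, 1.1]
width: 0.0359
```

>>> arm_command --pt "150 0 0 0 0 0 0" --pt "150 0 0 0 0 0 0"

```text
time: 23.75
ee_pos: [0.5911, -0.2084, 0.1684]
eef_rot: [0.428, 0.563, -0.428, 0.562]
ft_force: [0.7, 1.0, -1.1]
width: 0.0353
```

```bash
python3 -c "
from plan import *
st();c=cam('wrist');save('wrist','w11')
im=np.load('pics/w11.npy').copy()
y=.265
for k in(-.021,.021):
  for w in(-.007,.007):
    u=proj(c,[.5915+np.cos(y)*k-np.sin(y)*w,-.2085+np.sin(y)*k+np.cos(y)*w,.09])[0];print(u);cv2.circle(im,tuple(int(v) for v in u),2,(255,0,0),-1)
wr(im,'w11o',None,1.4)
s=read_state()
for h in (0,.019):
  P=np.array(s['ee_pos'])+[0,0,h];print('tcp px',proj(c,P))
"
```

```text
t 23.75 p [ 0.5911 -0.2084  0.1684] yaw -1.3004 down [-0.002  0.    -1.   ] F [ 0.7  1.  -1.1] w 0.0353 q [-0.24  0.42  0.67  1.56 -0.27  1.26 -0.83]
[291.34781906 238.95518104]
[273.47512301 238.84827026]
[292.21526321 186.72462733]
[273.44690429 186.6067998 ]
tcp px [[283.06355787 259.49580729]]
tcp px [[283.26212601 276.83352784]]
```

View pics/w11o.png

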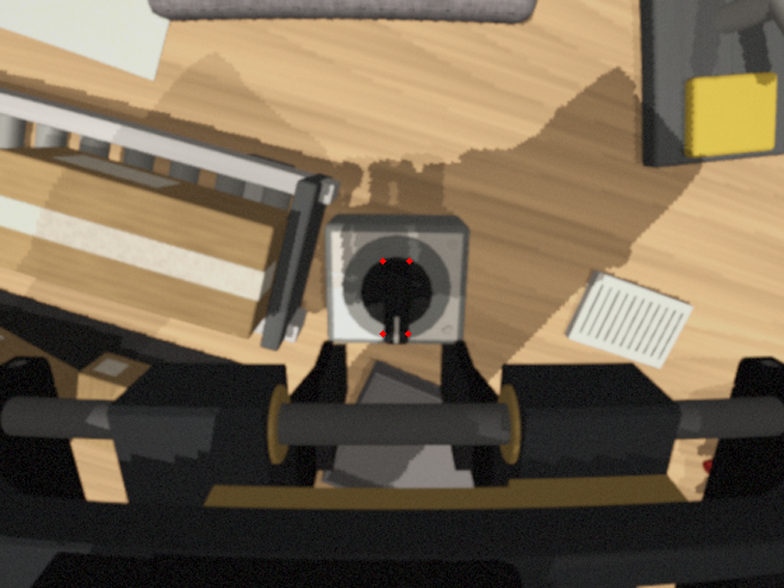

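```bash
python3 -c "
from plan import *
im=np.load('pics/w11.npy').astype(float); im=np.clip(im*2.2+15,0,255).astype('uint8')
wr(im,'w11z',(225,145,345,255),6)
"
```

```text
(no output)
```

View pics/w11z.png

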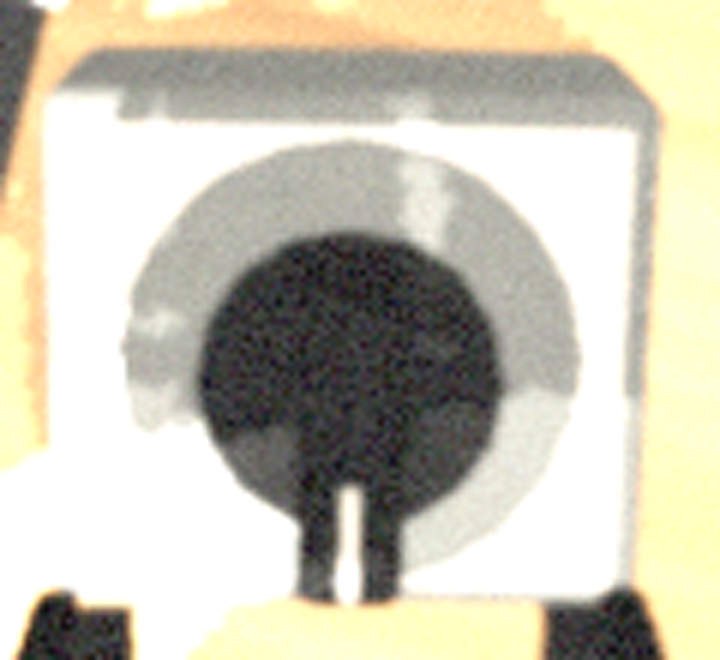

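```bash
python3 -c "
from plan import *
s=read_state();c=cam('wrist')
for z in(.05,.058):print(proj(c,[.5915,-.2085,z]),px2z(c,[(283.4,207.5)],z))
print(px2z(c,[(283.5,245.8)],.09),px2z(c,[(283.5,245.8)],.098))
"
```

```text
[[282.29398119 199.30744816]] [[ 0.58449491 -0.21147377  0.05      ]]
[[282.3223201 201.8304735]] [[ 0.58685104 -0.21076195  0.058     ]]
[[ 0.56582993 -0.21652915  0.09      ]] [[ 0.56919518 -0.21553181  0.098     ]]
```

>>> arm_command --pt "150 40 -5 0 0 0 0" --pt "150 75 -5 0 0 0 0" --pt "150 95 -5 0 0 0 0" --pt "150 102 -5 0 0 0 0" --pt "150 102 -5 0 0 0 0" --pt "255 102 -5 0 0 0 0" --pt "255 102 -5 0 0 0 0" --pt "255 102 -5 0 0 0 0" --pt "255 102 -5 0 0 0 0" --newtons 30

```text
time: 24.7
ee_pos: [0.5872, -0.211, 0.0683]
eef_rot: [0.429, 0.562, -0.429, 0.563]
ft_force: [1.4, 1.4, -0.8]
width: 0.0138
```

```bash
python3 -c "
from plan import *
st()
"
```

```text
t 24.7 p [ 0.5872 -0.211   0.0683] yaw -1.3025 down [ 0.002 -0.001 -1.   ] F [ 1.4  1.4 -0.8] w 0.0138 q [-0.21  0.52  0.62  1.66 -0.33  1.07 -0.78]
```

>>> arm_command --pt "255 0 0 0 0.1 0 0" --pt "255 0 0 0 0.22 0 0" --pt "255 0 0 0 0.34 0 0" --pt "255 0 0 0 0.46 0 0" --pt "255 0 0 0 0.58 0 0" --pt "255 0 0 0 0.7 0 0" --pt "255 0 0 0 0.82 0 0" --pt "255 0 0 0 0.94 0 0" --pt "255 0 0 0 1.06 0 0" --pt "255 0 0 0 1.16 0 0"

```text
time: 25.7
ee_pos: [0.5875, -0.2102, 0.0682]
eef_rot: [0.668, 0.234, -0.667, 0.235]
ft_force: [2.1, -0.2, 1.3]
width: 0.0137
```

>>> arm_command --pt "255 0 0 0 0.03 0 0" --pt "255 0 0 0 0.04 0 0" --pt "255 0 0 0 0.04 0 0"

```text
time: 26.0
ee_pos: [0.5875, -0.2102, 0.0682]
eef_rot: [0.672, 0.223, -0.67, 0.223]
ft_force: [3.7, 1.0, 5.0]
width: 0.0141
```

```bash
python3 -c "
from plan import *
st();print(read_state()['torque'])
"
```

```text
t 26.0 p [ 0.5875 -0.2102  0.0682] yaw -2.5 down [ 0.002 -0.    -1.   ] F [3.7 1.  5. ] w 0.0141 q [-0.38  0.61  0.88  1.67 -0.51  1.11 -1.85]
[-0.2605596  -0.52087939 -0.07457434]
```

>>> arm_command --pt "160 0 0 0 0 0 0" --pt "160 0 0 0 0 0 0" --pt "160 0 0 0 0 0 0" --pt "160 -30 0 0 0 0 0" --pt "160 -75 0 0 0 0 0" --pt "160 -110 0 0 0 0 0" --pt "160 -110 0 0 0 0 0"

```text
time: 26.7
ee_pos: [0.5882, -0.2115, 0.1821]
eef_rot: [0.673, 0.221, -0.669, 0.223]
ft_force: [0.3, -0.0, 0.0]
width: 0.0327
```

```bash
python3 -c "
from plan import *
st();save('scene','s12');save('side','d12');save('wrist','w12')
im=np.load('pics/w12.npy').astype(float); wr(np.clip(im*1.8,0,255).astype('uint8'),'w12z',(180,120,400,290),3.6)
y=-.0171
T=np.array([.589,.041]);ey=np.array([-np.sin(y),np.cos(y)]);p=T-.106*ey;print(p)
wr(np.load('pics/d12.npy'),'d12z',(240,160,440,360),3)
"
```

```text
t 26.7 p [ 0.5882 -0.2115  0.1821] yaw -2.5022 down [ 0.006 -0.001 -1.   ] F [ 0.3 -0.   0. ] w 0.0327 q [-0.43  0.49  0.96  1.56 -0.42  1.3  -1.92]
[ 0.58718749 -0.0649845 ]
```

View pics/w12z.png

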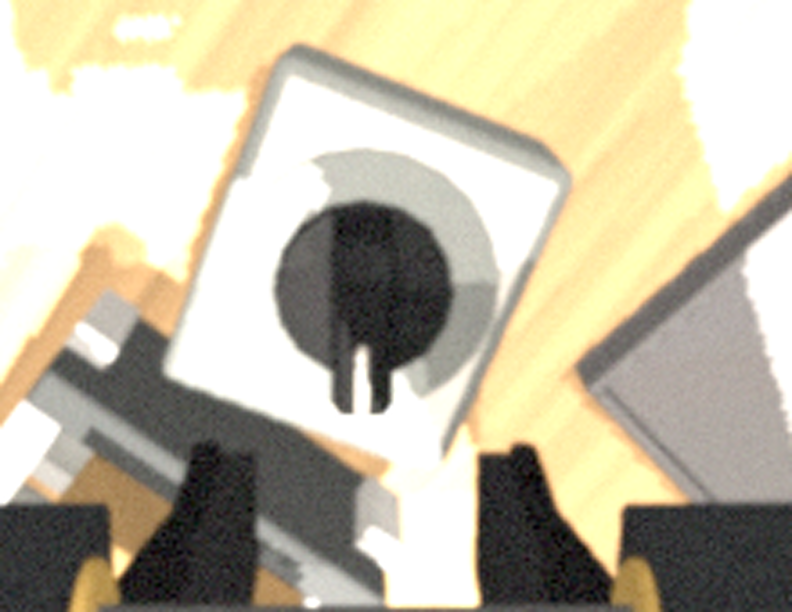

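View pics/s12.png

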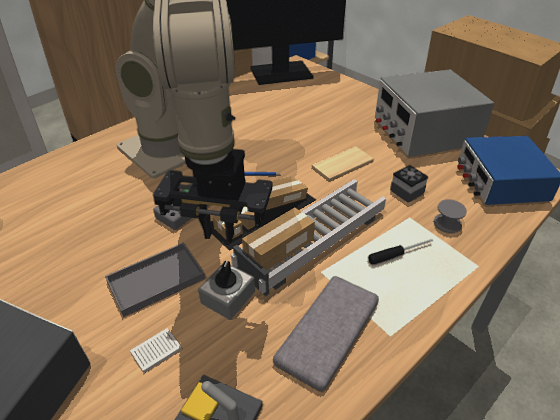

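View pics/d12z.png

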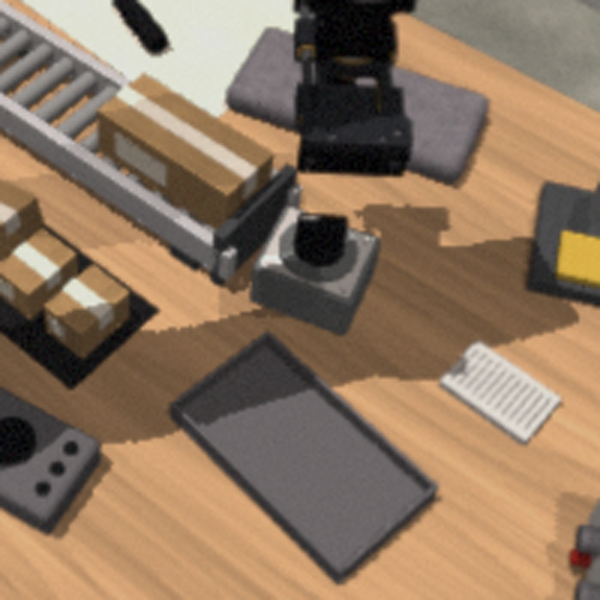

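```bash
python3 -c "
from plan import *
d(.5875,-.063,.165,-.017)
"
```

```text
shift [  11.7 -116.9  -88.7] rot [-2.4846e+00 -1.4000e-03  1.1000e-03]
```

>>> arm_command --pt "160 10 0 0 -0.14 0 0" --pt "160 10 0 0 -0.28 0 0" --pt "100 10 -10 -8 -0.42 0 0" --pt "50 10 -30 -22 -0.56 0 0" --pt "0 10 -50 -38 -0.7 0 0" --pt "0 10 -70 -54 -0.84 0 0" --pt "0 10 -90 -68 -0.98 0 0" --pt "0 10 -110 -84 -1.12 0 0" --pt "0 10 -117 -89 -1.26 0 0" --pt "0 10 -117 -89 -1.4 0 0"

```text
time: 27.85
ee_pos: [0.5874, -0.0604, 0.1657]
eef_rot: [0.367, 0.605, -0.368, 0.603]
ft_force: [0.7, 0.6, -0.3]
width: 0.0842
```

```bash
python3 -c "
from plan import *
st();d(.5875,-.063,.165,-.017)
"
```

```text
t 27.85 p [ 0.5874 -0.0604  0.1657] yaw -1.0926 down [-0.003  0.001 -1.   ] F [ 0.7  0.6 -0.3] w 0.0842 q [-0.51  0.34  0.66  1.66 -0.22  1.22 -0.89]
shift [ 0.7 -1.1  2.3] rot [-1.0756e+00 -3.2000e-03  1.0000e-03]
```

>>> arm_command --pt "0 0 0 0 -0.14 0 0" --pt "0 0 0 0 -0.28 0 0" --pt "0 0 0 0 -0.42 0 0" --pt "0 0 0 0 -0.56 0 0" --pt "0 0 0 0 -0.7 0 0" --pt "0 0 0 0 -0.84 0 0" --pt "0 0 0 0 -0.98 0 0" --pt "0 0 0 0 -1.077 0 0" --pt "0 0 0 0 -1.077 0 0" --pt "0 0 0 0 -1.077 0 0"

```text
time: 28.85
ee_pos: [0.5876, -0.063, 0.1664]
eef_rot: [0.01, 0.708, -0.01, 0.706]
ft_force: [0.6, 0.1, -0.6]
width: 0.0871
```

```bash
python3 -c "
from plan import *
st();d(.5875,-.063,.072,-.017);save('wrist','w13',None,1.4)
"
```

```text
t 28.85 p [ 0.5876 -0.063   0.1664] yaw -0.0279 down [-0.002  0.    -1.   ] F [ 0.6  0.1 -0.6] w 0.0871 q [-0.37  0.31  0.49  1.65 -0.15  1.22  0.12]
shift [94.4  0.   0.1] rot [-0.0109 -0.0019 -0.0001]
```

View pics/w13.png

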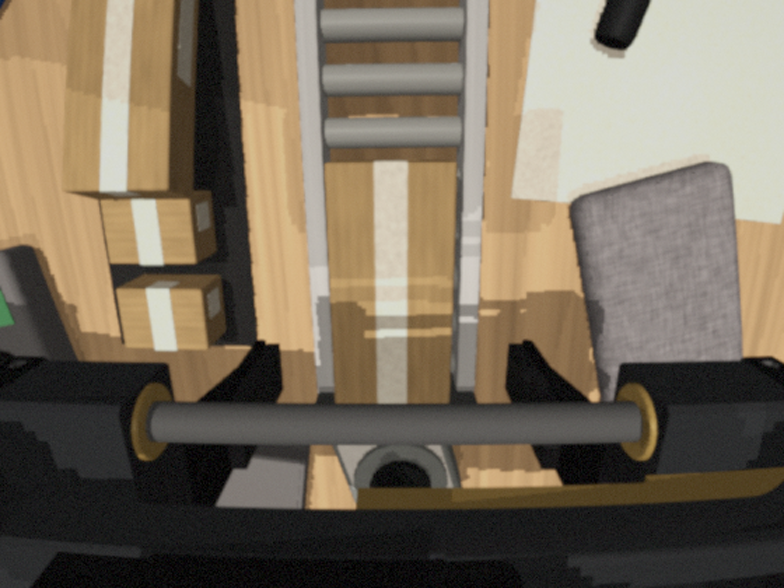

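>>> arm_command --pt "0 40 0 0 -0.01 0 0" --pt "0 75 0 0 -0.01 0 0" --pt "0 90 0 0 -0.01 0 0" --pt "0 95 0 0 -0.01 0 0" --pt "0 95 0 0 -0.01 0 0" --pt "255 95 0 0 -0.01 0 0" --pt "255 95 0 0 -0.01 0 0" --pt "255 95 0 0 -0.01 0 0" --pt "255 95 0 0 -0.01 0 0" --pt "255 95 0 0 -0.01 0 0" --newtons 40

```text
time: 29.9
ee_pos: [0.5881, -0.0632, 0.0731]
eef_rot: [0.005, 0.707, -0.005, 0.707]
ft_force: [-4.2, 0.4, 6.6]
width: 0.0637
```

```bash
python3 - <<'E'
from plan import *
st();d(.4444,-.3017,.125,-.164)
save('side','d14',(240,160,440,360),3);save('scene','s14',(90,220,270,330),4.4)
E
```

```text
t 29.9 p [ 0.5881 -0.0632  0.0731] yaw -0.0151 down [-0.  0. -1.] F [-4.2  0.4  6.6] w 0.0637 q [-0.34  0.41  0.46  1.74 -0.21  1.04  0.17]
shift [ -52.  -240.6 -140.1] rot [ 1.489e-01 -1.000e-04 -3.000e-04]
```

View pics/d14.png

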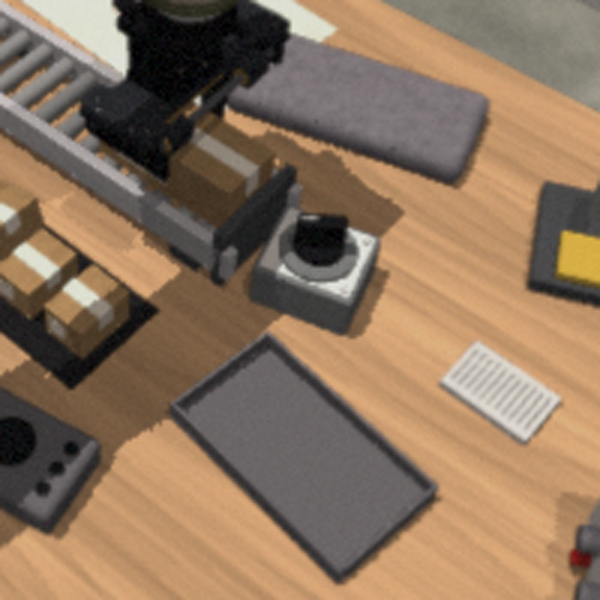

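View pics/s14.png

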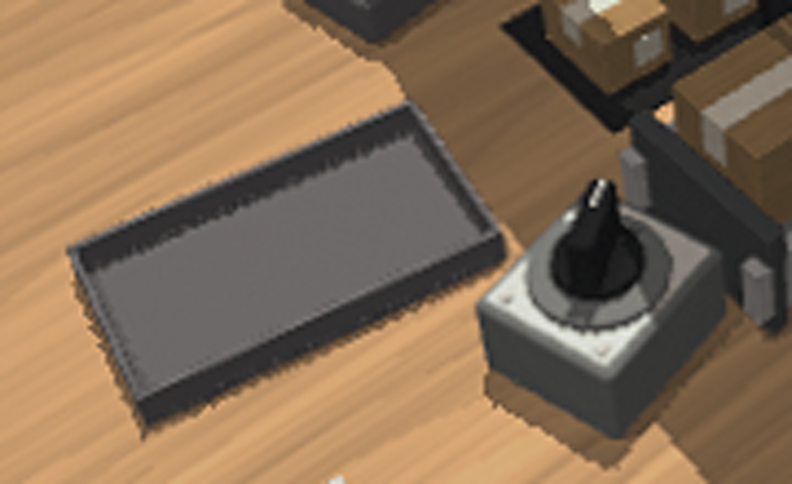

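>>> arm_command --pt "255 -15 0 0 0 0 0" --pt "255 -35 0 0 0 0 0" --pt "255 -55 0 -10 0 0 0" --pt "255 -65 -15 -30 0.02 0 0" --pt "255 -65 -45 -55 0.04 0 0" --pt "255 -65 -85 -80 0.06 0 0" --pt "255 -65 -125 -105 0.09 0 0" --pt "255 -65 -165 -125 0.12 0 0" --pt "255 -60 -205 -140 0.149 0 0" --pt "255 -50 -230 -143 0.149 0 0"

```text
time: 31.0
ee_pos: [0.4398, -0.2946, 0.1239]
eef_rot: [0.059, 0.704, -0.06, 0.705]
ft_force: [0.5, -0.5, -5.0]
width: 0.0635
```

>>> arm_command --pt "255 0 -10 0 0 0 0" --pt "255 0 -10 0 0 0 0"

```text
time: 31.2
ee_pos: [0.4396, -0.302, 0.1228]
eef_rot: [0.059, 0.705, -0.059, 0.705]
ft_force: [-0.2, 0.6, -4.5]
width: 0.0637
```

```bash
python3 - <<'E'
from plan import *
st();d(.441,-.302,.033,-.164)
save('wrist','w15',None,1.4);save('scene','s15',(70,160,310,340),3.2);save('side','d15',(240,180,420,360),3)
E
```

```text
t 31.2 p [ 0.4396 -0.302   0.1228] yaw -0.1663 down [-0. -0. -1.] F [-0.2  0.6 -4.5] w 0.0637 q [-0.07  0.24  0.67  1.86 -0.17  1.1   0.49]
shift [89.8  0.2  1.4] rot [-0.0023 -0.0003  0.0004]
```

View pics/w15.png

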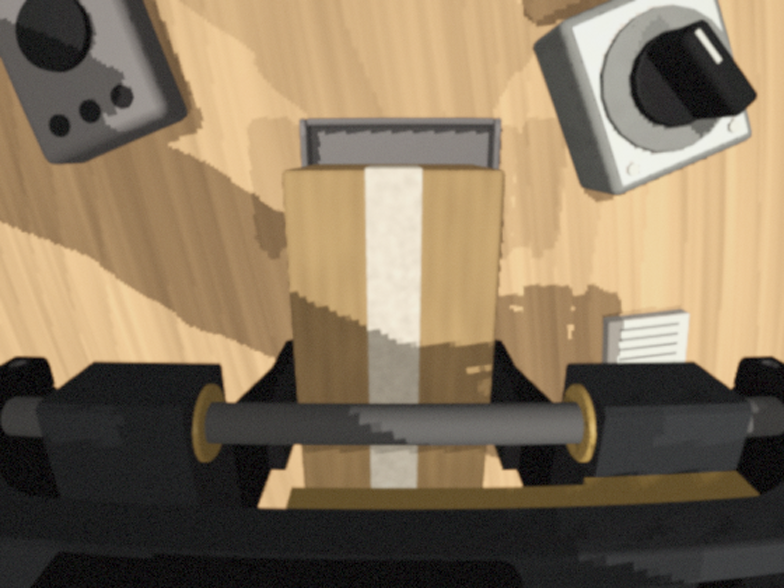

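View pics/s15.png

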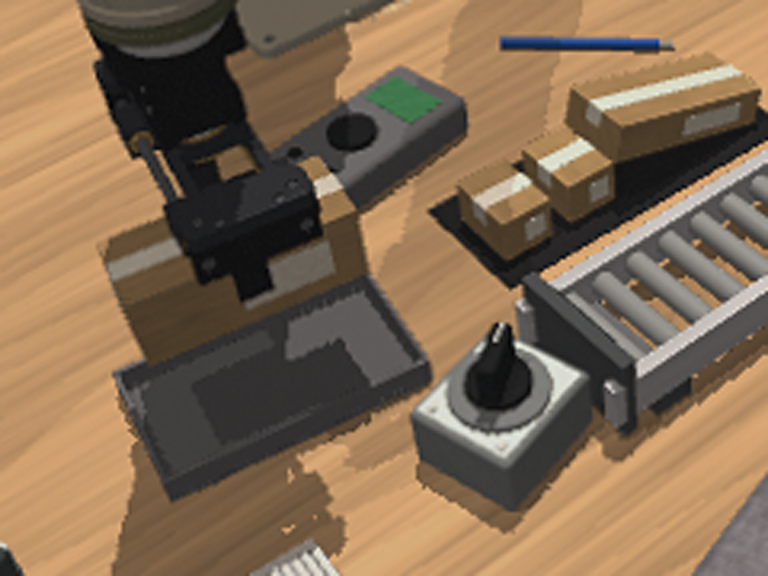

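```bash
python3 - <<'E'
from plan import *
c=cam('wrist')
print(px2z(c,[(300/1.4,119/1.4),(501/1.4,119/1.4)],.022))
s=read_state();Rm=R.from_quat(s['eef_rot']).as_matrix()
for p in px2z(c,[(300/1.4,119/1.4),(501/1.4,119/1.4)],.022): print((p-s['ee_pos'])@Rm)
E
```

```text
[[ 0.40548257 -0.19530558  0.022     ]
 [ 0.51284077 -0.21265166  0.022     ]]
[ 0.10084243  0.09687177 -0.05184917]
[0.10086802 0.09707083 0.05690114]
```

>>> arm_command --pt "255 25 2 3 0 0 0" --pt "255 50 2 3 0 0 0" --pt "255 70 2 3 0 0 0" --pt "255 82 2 3 0 0 0" --pt "255 88 2 3 0 0 0" --pt "255 91 2 3 0 0 0" --pt "255 91 2 3 0 0 0"

```text
time: 32.05
ee_pos: [0.4441, -0.2993, 0.0324]
eef_rot: [0.058, 0.704, -0.058, 0.705]
ft_force: [0.1, 0.4, -5.0]
width: 0.0636
```

```bash
python3 - <<'E'
from plan import *
st()
E
```

```text
t 32.05 p [ 0.4441 -0.2993  0.0324] yaw -0.1637 down [ 0.001  0.    -1.   ] F [ 0.1  0.4 -5. ] w 0.0636 q [-0.02  0.38  0.62  1.92 -0.27  0.92  0.57]
```

Still in the air by about a millimetre; lower gently and release.

>>> arm_command --pt "255 1 0 0 0 0 0" --pt "255 2 0 0 0 0 0" --pt "255 3 0 0 0 0 0" --pt "255 3 0 0 0 0 0"

```text
time: 32.45
ee_pos: [0.4444, -0.2995, 0.032]
eef_rot: [0.059, 0.704, -0.057, 0.705]
ft_force: [-12.5, 10.5, 39.0]
width: 0.0637
```

>>> arm_command --pt "255 -3 0 0 0 0 0" --pt "0 -3 0 0 0 0 0" --pt "0 -3 0 0 0 0 0" --pt "0 -3 0 0 0 0 0" --pt "0 -20 0 0 0 0 0" --pt "0 -50 0 0 0 0 0" --pt "0 -90 0 0 0 0 0" --pt "0 -110 0 0 0 0 0"

```text
time: 33.25
ee_pos: [0.4443, -0.3002, 0.1413]
eef_rot: [0.058, 0.704, -0.059, 0.706]
ft_force: [-0.5, -0.9, -0.2]
width: 0.087
```

```bash
python3 - <<'E'
from plan import *
st()
save('scene','s16',(70,160,310,340),3.2);save('side','d16',(120,100,440,360),2.4)
d(.435,.072,.14,-.034)
E
```

```text
t 33.25 p [ 0.4443 -0.3002  0.1413] yaw -0.1646 down [ 0.003 -0.001 -1.   ] F [-0.5 -0.9 -0.2] w 0.087 q [-0.09  0.22  0.68  1.83 -0.15  1.13  0.48]
shift [  0.7 365.7 -70.7] rot [-0.1301  0.005   0.0011]
```

View pics/s16.png

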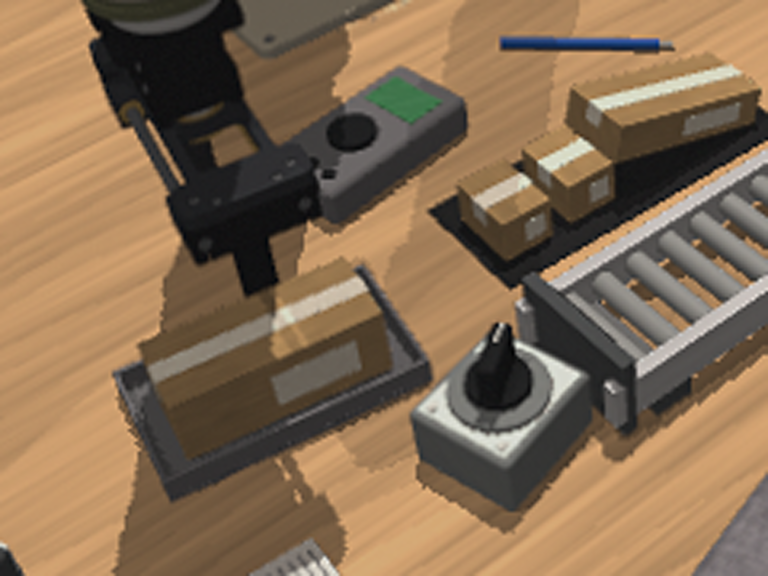

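View pics/d16.png

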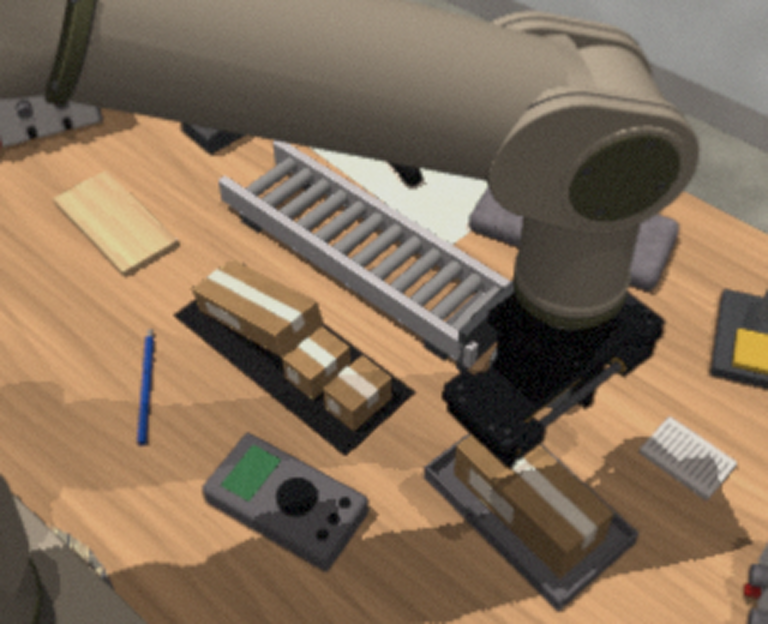

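>>> arm_command --pt "0 0 40 -8 -0.02 0 0" --pt "0 0 85 -16 -0.05 0 0" --pt "0 0 135 -26 -0.08 0 0" --pt "0 0 185 -36 -0.11 0 0" --pt "0 0 235 -45 -0.13 0 0" --pt "0 0 285 -55 -0.13 0 0" --pt "0 0 330 -64 -0.13 0 0" --pt "0 0 358 -70 -0.13 0 0" --pt "0 0 366 -71 -0.13 0 0" --pt "0 0 366 -71 -0.13 0 0"

```text
time: 34.35
ee_pos: [0.4327, 0.074, 0.1377]
eef_rot: [0.011, 0.707, -0.011, 0.707]
ft_force: [0.5, -0.9, -0.1]
width: 0.087
```

```bash
python3 - <<'E'
from plan import *
st();save('wrist','w17',None,1.4)
d(.4346,.0725,.011,-.034)
E
```

```text
t 34.35 p [0.4327 0.074  0.1377] yaw -0.0318 down [-0.001 -0.    -1.   ] F [ 0.5 -0.9 -0.1] w 0.087 q [-0.57 -0.02  0.3   2.05  0.01  1.11 -0.31]
shift [126.8  -0.    1.8] rot [ 0.0001 -0.001   0.0007]
```

View pics/w17.png

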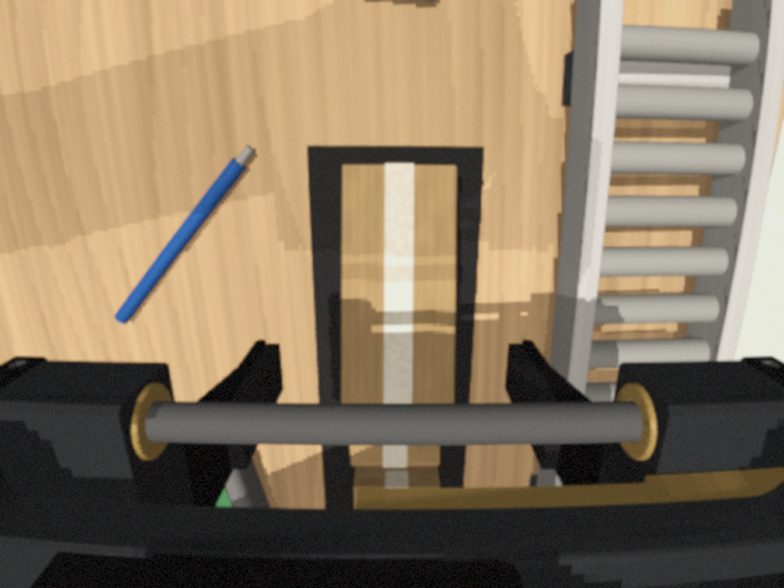

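>>> arm_command --pt "0 45 0 1 0 0 0" --pt "0 90 0 2 0 0 0" --pt "0 115 0 2 0 0 0" --pt "0 125 0 2 0 0 0" --pt "0 127 0 2 0 0 0" --pt "0 127 0 2 0 0 0" --pt "255 127 0 2 0 0 0" --pt "255 127 0 2 0 0 0" --pt "255 127 0 2 0 0 0" --pt "255 127 0 2 0 0 0" --newtons 30

```text
time: 35.4
ee_pos: [0.4354, 0.0735, 0.012]
eef_rot: [0.012, 0.707, -0.012, 0.707]
ft_force: [1.3, -0.2, 3.6]
width: 0.0638
```

```bash
python3 - <<'E'
from plan import *
st()
d(.436,.327,.07,-.148)
E
```

```text
t 35.4 p [0.4354 0.0735 0.012 ] yaw -0.0339 down [ 0.001  0.    -1.   ] F [ 1.3 -0.2  3.6] w 0.0638 q [-0.56  0.18  0.31  2.16 -0.08  0.81 -0.24]
shift [-57.9 253.4  -8. ] rot [ 0.1141  0.0007 -0.0005]
```

>>> arm_command --pt "255 -20 0 0 0 0 0" --pt "255 -45 10 0 0 0 0" --pt "255 -58 40 -1 0.02 0 0" --pt "255 -58 80 -2 0.04 0 0" --pt "255 -58 120 -4 0.06 0 0" --pt "255 -58 165 -5 0.08 0 0" --pt "255 -58 205 -7 0.1 0 0" --pt "255 -58 235 -8 0.114 0 0" --pt "255 -58 252 -9 0.114 0 0" --pt "255 -58 252 -9 0.114 0 0"

```text
time: 36.4
ee_pos: [0.4339, 0.3274, 0.0692]
eef_rot: [0.051, 0.705, -0.051, 0.705]
ft_force: [0.4, -0.9, -1.1]
width: 0.0637
```

```bash
python3 - <<'E'
from plan import *
s=read_state();st();c=cam('wrist',s);save('wrist','w18',None,1.4)
Rm=R.from_quat(s['eef_rot']).as_matrix()
im=np.load('pics/w18.npy').copy();y=-.148
for k in(-.04,.04):
  u=proj(c,[.435+np.cos(y)*k-np.sin(y)*.085,.326+np.sin(y)*k+np.cos(y)*.085,.012])[0];print(u*1.4)
E
```

```text
t 36.4 p [0.4339 0.3274 0.0692] yaw -0.1444 down [-0.001  0.    -1.   ] F [ 0.4 -0.9 -1.1] w 0.0637 q [-0.86  0.29  0.15  1.86 -0.05  0.99 -0.83]
[312.30458749 142.53059464]
[487.6149213  143.46725126]
```

View pics/w18.png

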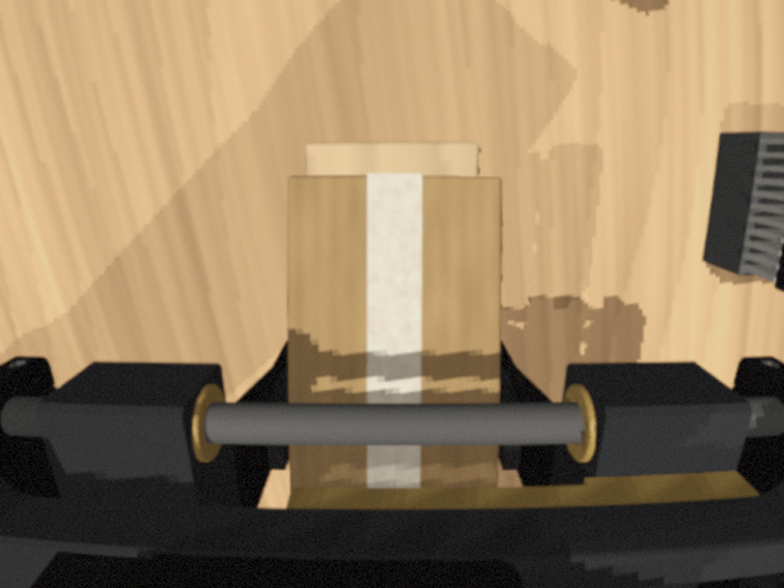

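>>> arm_command --pt "255 15 -1 -1 0 0 0" --pt "255 30 -1 -1 0 0 0" --pt "255 40 -1 -1 0 0 0" --pt "255 45 -1 -1 0 0 0" --pt "255 47 -1 -1 0 0 0" --pt "255 48 -1 -1 0 0 0"

```text
time: 37.05
ee_pos: [0.4339, 0.3244, 0.0219]
eef_rot: [0.053, 0.705, -0.052, 0.705]
ft_force: [-1.0, -2.3, 2.1]
width: 0.0638
```

>>> arm_command --pt "0 0 0 0 0 0 0" --pt "0 0 0 0 0 0 0" --pt "0 0 0 0 0 0 0" --pt "0 -20 0 0 0 0 0" --pt "0 -60 0 0 0 0 0" --pt "0 -110 0 0 0 0 0" --pt "0 -110 0 0 0 0 0"

```text
time: 37.75
ee_pos: [0.4366, 0.3271, 0.1385]
eef_rot: [0.055, 0.703, -0.049, 0.708]
ft_force: [0.7, 0.1, -1.0]
width: 0.087
```

```bash
python3 - <<'E'
from plan import *
st();save('scene','s19',(160,100,420,300),3);save('wrist','w19',None,1.4)
d(.4305,-.0302,.14,-.034);
E
```

```text
t 37.75 p [0.4366 0.3271 0.1385] yaw -0.1482 down [ 0.008  0.008 -1.   ] F [ 0.7  0.1 -1. ] w 0.087 q [-0.86  0.21  0.16  1.8  -0.04  1.12 -0.84]
shift [  -7.9 -352.2   48.7] rot [-0.1138  0.002  -0.0027]
```

View pics/s19.png

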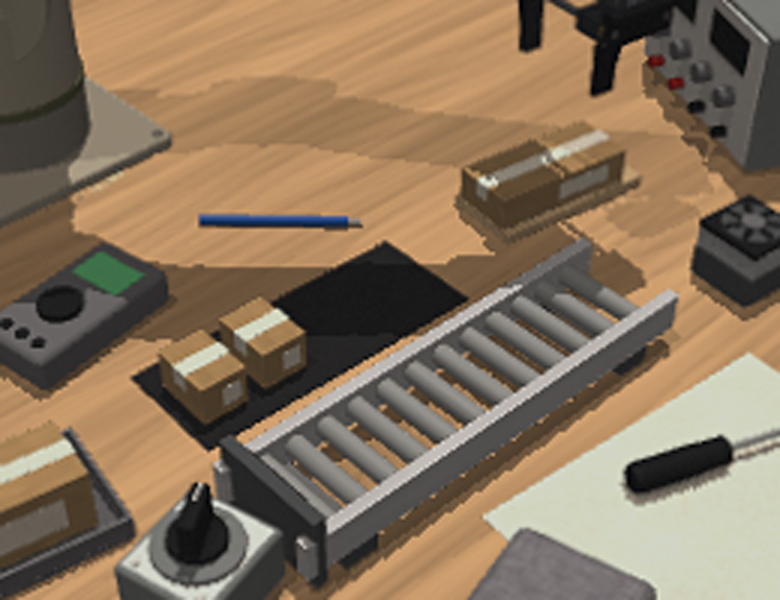

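View pics/w19.png

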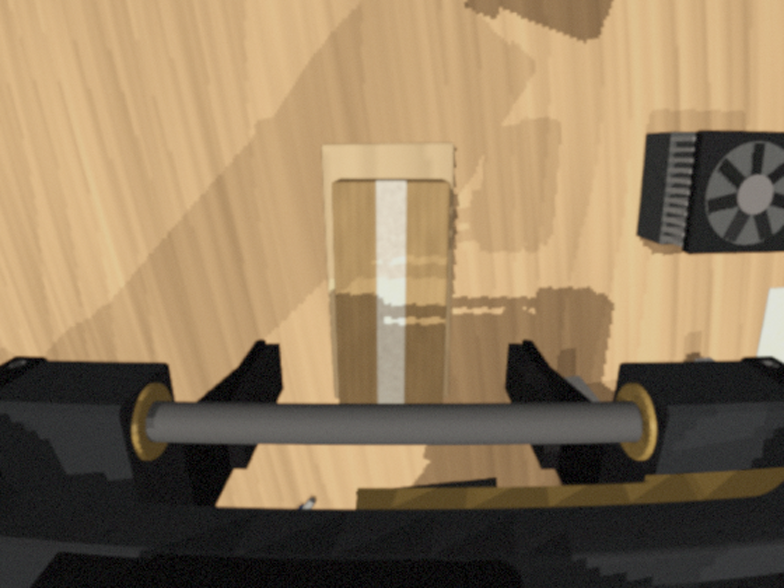

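```bash
python3 - <<'E'
from plan import *
# pose just before w19 ~ current
s=read_state();c=cam('wrist',s);Rm=R.from_quat(s['eef_rot']).as_matrix()
for (a,b),z in (((324,455),.012),):
  print('board',[np.round((p-s['ee_pos'])@Rm*1000,1) for p in px2z(c,[(a/1.4,144/1.4),(b/1.4,144/1.4)],z)])
print('flat',[np.round((p-s['ee_pos'])@Rm*1000,1) for p in px2z(c,[(333/1.4,181/1.4),(450/1.4,181/1.4)],.046)])
E
```

```text
board [array([121.2,  83.9, -42.2]), array([121.3,  83.9,  34.9])]
flat [array([ 87.1,  64.6, -33.2]), array([87.3, 64.6, 28.6])]
```

>>> arm_command --pt "0 -8 -40 6 -0.02 0 0" --pt "0 -8 -85 12 -0.04 0 0" --pt "0 -8 -135 19 -0.06 0 0" --pt "0 -8 -185 26 -0.08 0 0" --pt "0 -8 -235 33 -0.1 0 0" --pt "0 -8 -285 40 -0.114 0 0" --pt "0 -8 -325 45 -0.114 0 0" --pt "0 -8 -348 48 -0.114 0 0" --pt "0 -8 -352 48 -0.114 0 0" --pt "0 -8 -352 48 -0.114 0 0"

```text
time: 38.85
ee_pos: [0.4286, -0.0308, 0.1388]
eef_rot: [0.012, 0.707, -0.012, 0.707]
ft_force: [-0.0, 0.8, -0.6]
width: 0.0872
```

```bash
python3 - <<'E'
from plan import *
st();save('wrist','w20',None,1.4)
d(.4305,-.0302,.009,-.034);
E
```

```text
t 38.85 p [ 0.4286 -0.0308  0.1388] yaw -0.0351 down [-0.001 -0.    -1.   ] F [-0.   0.8 -0.6] w 0.0872 q [-0.5  -0.06  0.46  2.08  0.03  1.12 -0.09]
shift [129.9  -0.2   1.9] rot [ 0.0005 -0.0012  0.0001]
```

View pics/w20.png

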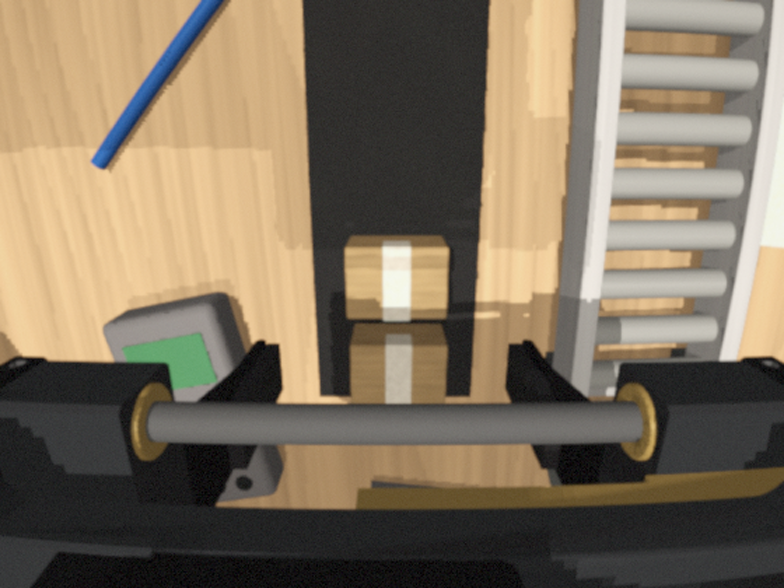

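```bash
python3 - <<'E'
from plan import *
c=cam('wrist');print(proj(c,[[.4305,-.0302,.04],[.430,-.088,.04]])*1.4)
E
```

```text
[[398.60891893 292.04027122]
 [400.50590555 379.94645788]]
```

>>> arm_command --pt "0 45 3 2 0 0 0" --pt "0 90 3 2 0 0 0" --pt "0 118 3 2 0 0 0" --pt "0 128 3 2 0 0 0" --pt "0 130 3 2 0 0 0" --pt "0 130 3 2 0 0 0" --pt "255 130 3 2 0 0 0" --pt "255 130 3 2 0 0 0" --pt "255 130 3 2 0 0 0" --pt "255 130 3 2 0 0 0" --newtons 20

```text
time: 39.9
ee_pos: [0.4316, -0.0276, 0.01]
eef_rot: [0.012, 0.707, -0.012, 0.707]
ft_force: [0.0, 0.2, 0.3]
width: 0.0629
```

```bash
python3 - <<'E'
from plan import *
st();
d(.437,.344,.1,-.148);
save('scene','s21',(160,100,420,300),3)
E
```

```text
t 39.9 p [ 0.4316 -0.0276  0.01  ] yaw -0.034 down [ 0.001  0.    -1.   ] F [0.  0.2 0.3] w 0.0629 q [-0.48  0.17  0.47  2.19 -0.11  0.8   0.02]
shift [-89.9 371.6  -7.1] rot [ 0.114   0.0008 -0.0005]
```

View pics/s21.png

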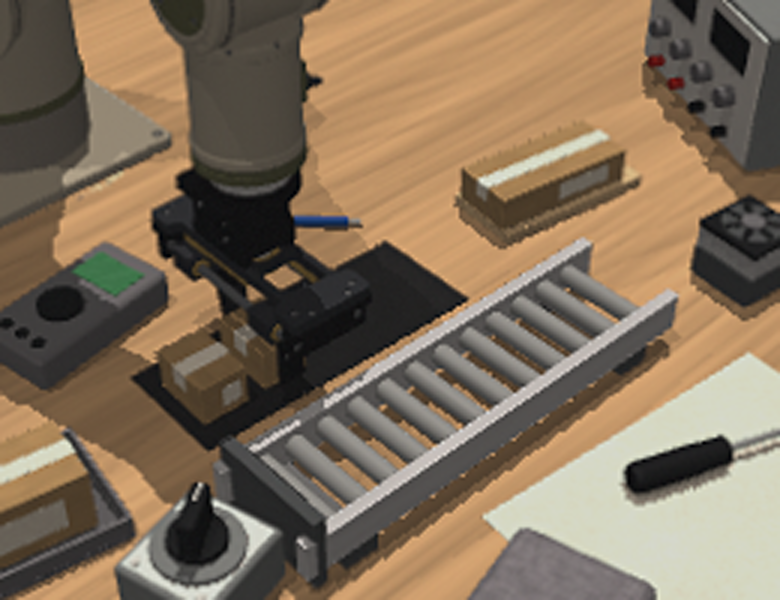

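>>> arm_command --pt "255 0 0 0 0 0 0" --pt "255 0 0 0 0 0 0" --pt "255 0 0 0 0 0 0"

```text
time: 40.25
ee_pos: [0.4314, -0.0276, 0.0098]
eef_rot: [0.012, 0.707, -0.012, 0.707]
ft_force: [-1.7, 0.3, 6.3]
width: 0.0599
```

>>> arm_command --pt "255 -20 0 0 0 0 0" --pt "255 -60 10 0 0 0 0" --pt "255 -90 45 -1 0.02 0 0" --pt "255 -90 95 -2 0.04 0 0" --pt "255 -90 145 -3 0.06 0 0" --pt "255 -90 195 -4 0.08 0 0" --pt "255 -90 245 -5 0.1 0 0" --pt "255 -90 295 -6 0.114 0 0" --pt "255 -90 340 -7 0.114 0 0" --pt "255 -90 365 -7 0.114 0 0"

```text
time: 41.25
ee_pos: [0.4352, 0.3415, 0.0991]
eef_rot: [0.051, 0.706, -0.051, 0.705]
ft_force: [-0.1, 0.0, -0.7]
width: 0.0599
```

>>> arm_command --pt "255 0 7 0 0 0 0" --pt "255 20 7 0 0 0 0" --pt "255 35 7 0 0 0 0" --pt "255 42 7 0 0 0 0" --pt "255 44 7 0 0 0 0" --pt "255 44 7 0 0 0 0"

```text
time: 41.85
ee_pos: [0.4379, 0.3438, 0.0558]
eef_rot: [0.052, 0.705, -0.053, 0.705]
ft_force: [0.5, 1.0, -1.2]
width: 0.0601
```

```bash
python3 - <<'E'
from plan import *
st();save('scene','s22',(290,90,400,180),6)
E
```

```text
t 41.85 p [0.4379 0.3438 0.0558] yaw -0.1486 down [ 0. -0. -1.] F [ 0.5  1.  -1.2] w 0.0601 q [-0.9   0.34  0.18  1.83 -0.07  0.97 -0.84]
```

View pics/s22.png

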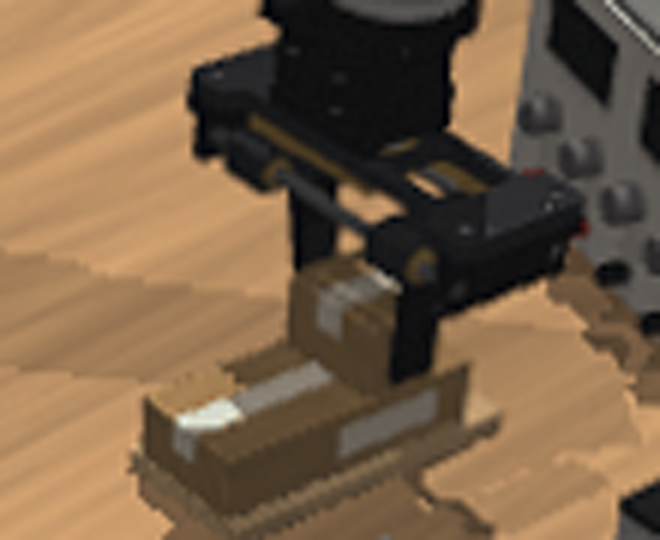

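Well placed; down 1.5 mm more, release, rise and go back for the second.

>>> arm_command --pt "255 1.5 0 0 0 0 0" --pt "255 1.5 0 0 0 0 0" --pt "0 1 0 0 0 0 0" --pt "0 0 0 0 0 0 0" --pt "0 0 0 0 0 0 0" --pt "0 -20 0 0 0 0 0" --pt "0 -60 0 0 0 0 0" --pt "0 -90 0 0 0 0 0" --pt "0 -90 0 0 0 0 0"

```text
time: 42.8
ee_pos: [0.4397, 0.3459, 0.1502]
eef_rot: [0.054, 0.703, -0.05, 0.707]
ft_force: [-0.3, 0.6, 0.5]
width: 0.0866
```

```bash
python3 - <<'E'
from plan import *
st();save('scene','s23',(290,90,400,180),6)
d(.43,-.085,.14,-.034)
E
```

```text
t 42.8 p [0.4397 0.3459 0.1502] yaw -0.1482 down [ 0.005  0.005 -1.   ] F [-0.3  0.6  0.5] w 0.0866 q [-0.91  0.23  0.19  1.75 -0.05  1.16 -0.86]
shift [   6.3 -426.8   54.8] rot [-0.114   0.0027 -0.0035]
```

View pics/s23.png

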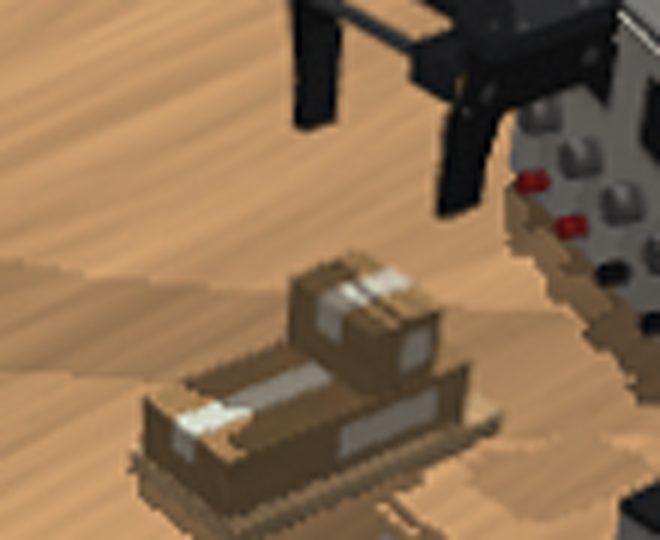

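>>> arm_command --pt "0 0 -40 5 -0.02 0 0" --pt "0 0 -90 11 -0.04 0 0" --pt "0 0 -140 18 -0.06 0 0" --pt "0 0 -190 24 -0.08 0 0" --pt "0 0 -240 31 -0.1 0 0" --pt "0 0 -290 37 -0.114 0 0" --pt "0 0 -340 44 -0.114 0 0" --pt "0 0 -390 50 -0.114 0 0" --pt "0 0 -420 55 -0.114 0 0" --pt "0 0 -427 55 -0.114 0 0"

```text
time: 43.85
ee_pos: [0.4282, -0.09, 0.1448]
eef_rot: [0.014, 0.707, -0.014, 0.707]
ft_force: [-0.6, 0.2, 0.7]
width: 0.0867
```

>>> arm_command --pt "0 0 0 0 0 0 0" --pt "0 0 0 0 0 0 0"

```text
time: 44.05
ee_pos: [0.4289, -0.0849, 0.145]
eef_rot: [0.012, 0.707, -0.011, 0.707]
ft_force: [-0.2, 0.4, -0.4]
width: 0.0868
```

```bash
python3 - <<'E'
from plan import *
st();d(.43,-.085,.010,-.034);save('wrist','w24',None,1.4)
print(proj(cam('wrist'),[.43,-.085,.04])*1.4)
E
```

```text
t 44.05 p [ 0.4289 -0.0849  0.145 ] yaw -0.0326 down [-0.001  0.    -1.   ] F [-0.2  0.4 -0.4] w 0.0868 q [-0.48 -0.05  0.57  2.06  0.03  1.13  0.04]
shift [ 1.35e+02 -1.00e-01  1.20e+00] rot [ 0.0014 -0.0009 -0.0001]
[[397.07674831 289.0474319 ]]
```

View pics/w24.png

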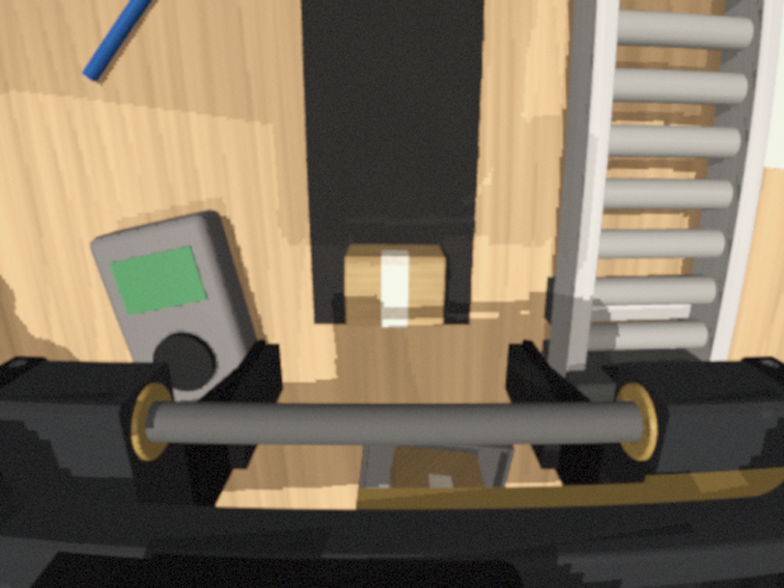

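>>> arm_command --pt "0 45 0 1 0 0 0" --pt "0 90 1 1 0 0 0" --pt "0 122 1 1 0 0 0" --pt "0 133 1 1 0 0 0" --pt "0 135 1 1 0 0 0" --pt "255 135 1 1 0 0 0" --pt "255 135 1 1 0 0 0" --pt "255 135 1 1 0 0 0" --pt "255 135 1 1 0 0 0" --pt "255 135 1 1 0 0 0"

```text
time: 45.1
ee_pos: [0.4306, -0.0851, 0.0112]
eef_rot: [0.012, 0.707, -0.012, 0.707]
ft_force: [-1.9, 1.4, 7.4]
width: 0.0599
```

>>> arm_command --pt "255 0 0 0 0 0 0" --pt "255 0 0 0 0 0 0"

```text
time: 45.3
ee_pos: [0.4306, -0.0851, 0.0112]
eef_rot: [0.012, 0.707, -0.012, 0.707]
ft_force: [-0.6, 0.9, 7.4]
width: 0.0599
```

```bash
python3 - <<'E'
from plan import *
st();d(.4285,.283,.105,-.148)
E
```

```text
t 45.3 p [ 0.4306 -0.0851  0.0112] yaw -0.034 down [ 0.001  0.001 -1.   ] F [-0.6  0.9  7.4] w 0.0599 q [-0.45  0.19  0.58  2.17 -0.15  0.81  0.19]
shift [-93.6 367.9 -14.5] rot [ 0.114   0.0008 -0.0006]
```

>>> arm_command --pt "255 -20 0 0 0 0 0" --pt "255 -60 10 0 0 0 0" --pt "255 -94 45 -2 0.02 0 0" --pt "255 -94 95 -4 0.04 0 0" --pt "255 -94 145 -6 0.06 0 0" --pt "255 -94 195 -8 0.08 0 0" --pt "255 -94 245 -10 0.1 0 0" --pt "255 -94 295 -12 0.114 0 0" --pt "255 -94 340 -14 0.114 0 0" --pt "255 -94 362 -14 0.114 0 0"

```text
time: 46.3
ee_pos: [0.4271, 0.2814, 0.1045]
eef_rot: [0.051, 0.705, -0.05, 0.705]
ft_force: [-0.3, -1.0, -1.1]
width: 0.0601
```

>>> arm_command --pt "255 0 6 0 0 0 0" --pt "255 20 6 0 0 0 0" --pt "255 35 6 0 0 0 0" --pt "255 44 6 0 0 0 0" --pt "255 48 6 0 0 0 0" --pt "255 48 6 0 0 0 0"

```text
time: 46.9
ee_pos: [0.4294, 0.2824, 0.0564]
eef_rot: [0.052, 0.705, -0.053, 0.705]
ft_force: [0.4, -0.1, -1.5]
width: 0.0598
```

```bash
python3 - <<'E'
from plan import *
st();save('scene','s25',(290,90,400,180),6)
E
```

```text
t 46.9 p [0.4294 0.2824 0.0564] yaw -0.1487 down [-0. -0. -1.] F [ 0.4 -0.1 -1.5] w 0.0598 q [-0.89  0.25  0.25  1.95 -0.08  0.95 -0.76]
```

View pics/s25.png

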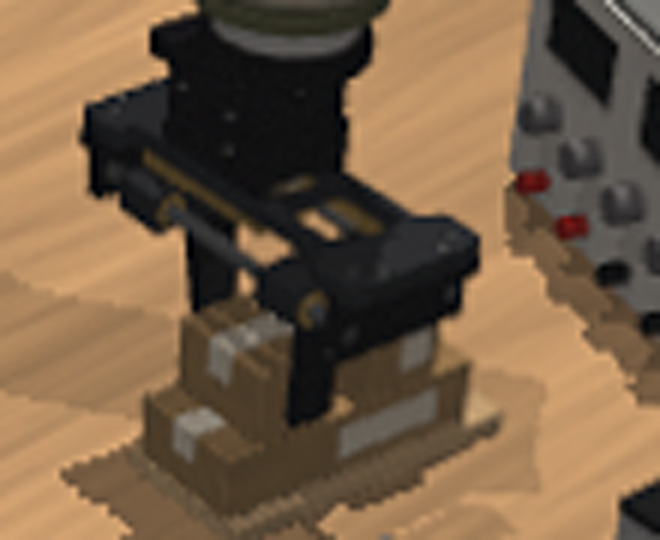

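>>> arm_command --pt "255 1.5 0 0 0 0 0" --pt "255 1.5 0 0 0 0 0" --pt "0 1 0 0 0 0 0" --pt "0 0 0 0 0 0 0" --pt "0 0 0 0 0 0 0" --pt "0 -20 0 0 0 0 0" --pt "0 -60 0 0 0 0 0" --pt "0 -110 0 0 0 0 0" --pt "0 -140 0 0 0 0 0" --pt "0 -140 0 0 0 0 0"

```text
time: 47.95
ee_pos: [0.4313, 0.2844, 0.2014]
eef_rot: [0.054, 0.703, -0.05, 0.707]
ft_force: [0.5, 0.0, -0.9]
width: 0.0869
```

```bash
python3 - <<'E'
from plan import *
st();save('scene','s26');save('side','d26');save('wrist','w26',None,1.4)
wr(np.load('pics/s26.npy'),'s26a',(290,90,400,180),6)
wr(np.load('pics/s26.npy'),'s26b',(90,200,270,330),4.4)
wr(np.load('pics/d26.npy'),'d26b',(100,120,440,360),2.3)
E
```

```text
t 47.95 p [0.4313 0.2844 0.2014] yaw -0.1482 down [ 0.006  0.006 -1.   ] F [ 0.5  0.  -0.9] w 0.0869 q [-0.92  0.09  0.26  1.79 -0.03  1.25 -0.8 ]
```

View pics/s26a.png

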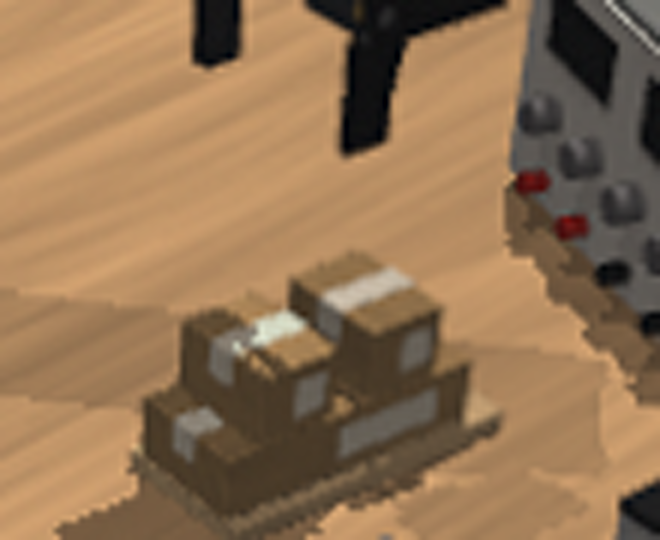

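View pics/s26b.png

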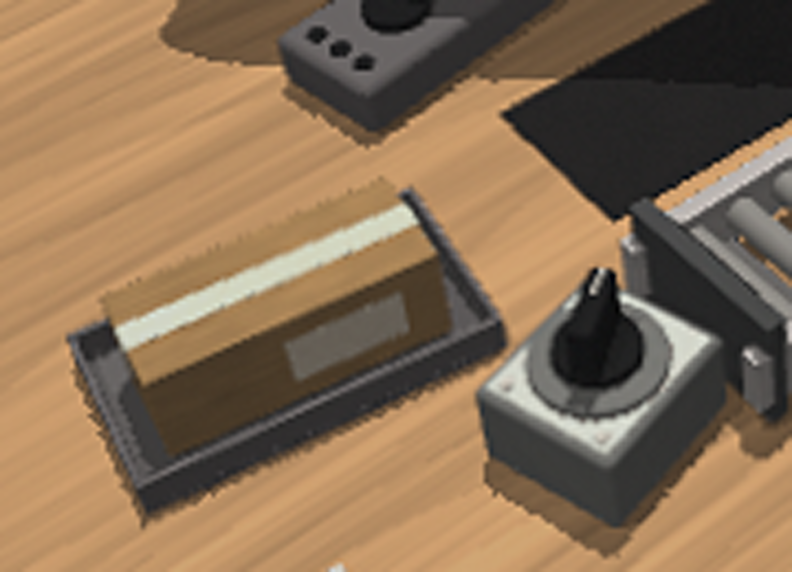

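View pics/d26b.png

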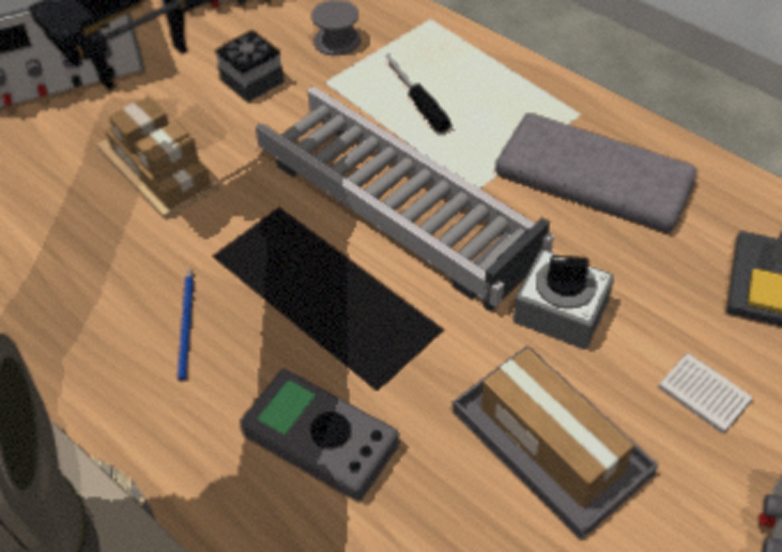

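View pics/w26.png

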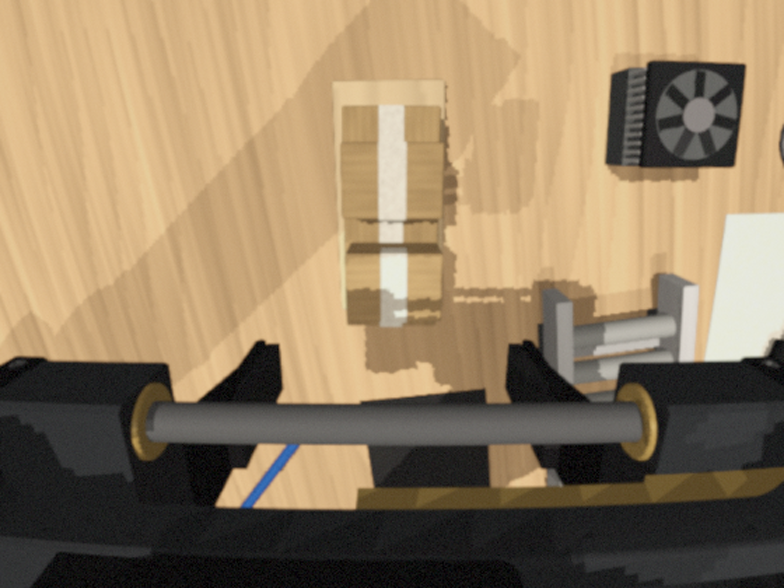

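```bash
python3 -c "
from bench import close_job
print(close_job())"
```

```text
the job is handed in; nothing more can be done
None
```

I finished every step and handed the job in at about 48 s of robot time, well under the 208 s limit. `close_job` gave no verdict.

**What I did:**
1. Set the two small cartons and the flat carton aside on the mat.
2. Put the tall carton on the loading end, let go, and rolled it to the end stop. Contact with the stop read about 16 N.
3. Turned the switch 1.2 rad clockwise, and it stayed in its second position.
4. Laid the tall carton in the grey tray. The tray had not moved before that.
5. Put the flat carton back on the board and both small cartons on top of it.

**What the last pictures showed:**
- **Tall carton:** it lies flat in the tray and looks centred by eye.
- **Switch:** it is in the on position.
- **Flat carton:** it is aligned with the board but sits about 9 mm towards the stop end (limit 25 mm), so it is not perfectly centred.
- **Small cartons:** both stand upright, lined up with the flat carton.
- **Cooler and plug-in board:** neither looks moved.
- **Gripper:** open, well above everything and touching nothing.

**What disagreed or went less cleanly:**
- The scene and wrist cameras differed by about 3–5 mm on several positions, so I corrected with the wrist view.
- Lowering the tall carton into the tray pressed it down briefly with a wrist force of 39 N.
- I could not read the roller angle or the switch angle directly. Both are inferred from the pictures, the roll distance and the turn of the gripper.

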